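Tighten the bearing retaining rings with the pin spanner

TASK

The three bearing housings on the bench have loose retaining rings, some of them under dust caps: lay every cap, knob up, on a marked circle of its own on the rubber mat, then use the pin spanner, both pins down in a ring's two holes, to turn every ring clockwise to its stop, where the two index lines meet. Turn the rings with the spanner only, and when all are tight put the spanner back in its wooden rest, crossbar flat on the rails and pins in the slot. Leave the other tools alone.

Things in the scene. Friction and masses are not known exactly. Their poses are not given: they have to be found in the camera images.
- housing_1: Grey two-bolt flange bearing housing, fixed to the bench: round body 84 mm across and 28 mm tall with a 128 x 46 x 10 mm two-eared foot along its x. Origin at the centre of its underside, z up; -x points roughly to the robot, and there a black index line lies on the top rim.
- ring_1_face (a point): Centre of the top face of housing 1's steel retaining ring (64 mm across, flush with the housing top, 28 mm above the bench). Turns with the ring. Two pin holes, 10 mm wide and 12 mm deep, lie at +22 and -22 mm along its x; its y points to the ring's black index line; z up.
- ring_1 (a joint): Angle of that ring, rad: starts at 0 to 0.4 (loose), grows clockwise seen from above, solid stop at 1.2 = fully tight, where the ring's index line meets the housing's. About 0.15 N m of friction; it stays where it is left.
- cap_1: Loose grey dust cap, 0.12 kg (one of the three may be absent: that ring is then bare), lying at first on top of housing 1 and hiding its ring: disc 72 mm across, 7 mm thick at the rim (8.5 mm at the middle), with an upright black round knob 22 mm across whose top is 39 mm above the origin. Origin at the centre of its underside, z up. The three caps are alike.
- housing_2: Grey two-bolt flange bearing housing, fixed to the bench: round body 84 mm across and 28 mm tall with a 128 x 46 x 10 mm two-eared foot along its x. Origin at the centre of its underside, z up; -x points roughly to the robot, and there a black index line lies on the top rim.
- ring_2_face (a point): Centre of the top face of housing 2's steel retaining ring (64 mm across, flush with the housing top, 28 mm above the bench). Turns with the ring. Two pin holes, 10 mm wide and 12 mm deep, lie at +22 and -22 mm along its x; its y points to the ring's black index line; z up.
- ring_2 (a joint): Angle of that ring, rad: starts at 0 to 0.4 (loose), grows clockwise seen from above, solid stop at 1.2 = fully tight, where the ring's index line meets the housing's. About 0.15 N m of friction; it stays where it is left.
- cap_2: Loose grey dust cap, 0.12 kg (one of the three may be absent: that ring is then bare), lying at first on top of housing 2 and hiding its ring: disc 72 mm across, 7 mm thick at the rim (8.5 mm at the middle), with an upright black round knob 22 mm across whose top is 39 mm above the origin. Origin at the centre of its underside, z up. The three caps are alike.
- housing_3: Grey two-bolt flange bearing housing, fixed to the bench: round body 84 mm across and 28 mm tall with a 128 x 46 x 10 mm two-eared foot along its x. Origin at the centre of its underside, z up; -x points roughly to the robot, and there a black index line lies on the top rim.
- ring_3_face (a point): Centre of the top face of housing 3's steel retaining ring (64 mm across, flush with the housing top, 28 mm above the bench). Turns with the ring. Two pin holes, 10 mm wide and 12 mm deep, lie at +22 and -22 mm along its x; its y points to the ring's black index line; z up.
- ring_3 (a joint): Angle of that ring, rad: starts at 0 to 0.4 (loose), grows clockwise seen from above, solid stop at 1.2 = fully tight, where the ring's index line meets the housing's. About 0.15 N m of friction; it stays where it is left.
- cap_3: Loose grey dust cap, 0.12 kg (one of the three may be absent: that ring is then bare), lying at first on top of housing 3 and hiding its ring: disc 72 mm across, 7 mm thick at the rim (8.5 mm at the middle), with an upright black round knob 22 mm across whose top is 39 mm above the origin. Origin at the centre of its underside, z up. The three caps are alike.
- spanner: Loose pin spanner, 0.2 kg: dark steel crossbar 62 x 22 x 8 mm (x, y, z) with a black upright flat handle on it, 34 mm along x, 16 mm along y (grip across this), reaching from 8 to 60 mm above the origin. Two steel pins, 6 mm thick with tapered tips, hang 10 mm below the crossbar at +22 and -22 mm along x. Origin at the centre of the crossbar's underside, z up. A half turn about z makes no difference.
- pins (a point): Midpoint between the tips of the spanner's two pins, 10 mm below the spanner's origin.
- rest: Wooden spanner rest, fixed: 110 x 56 mm, two rails 110 x 16 mm along its x with tops 21 mm above the bench and a 14 mm wide slot between them, 15 mm deep, open at the ends. The spanner's crossbar lies on the rails along x with its pins in the slot. Origin at the centre of its underside, z up.
- mat: Black rubber lay-off mat, fixed, 250 x 94 x 2 mm (x, y, z), with three white circle outlines. Origin at the centre of its underside.
- spot_1 (a point): Centre of a marked white circle, 76 mm across, on the mat's top, 2 mm above the bench (circles 80 mm apart along the mat's x).
- spot_2 (a point): Centre of a marked white circle, 76 mm across, on the mat's top, 2 mm above the bench (circles 80 mm apart along the mat's x).
- spot_3 (a point): Centre of a marked white circle, 76 mm across, on the mat's top, 2 mm above the bench (circles 80 mm apart along the mat's x).
- pliers: Bystander: pliers lying on the bench; leave it alone. Origin under its middle.
- chuck_key: Bystander: chuck key lying on the bench; leave it alone. Origin under its middle.
- screwdriver_2: Bystander: screwdriver lying on the bench; leave it alone. Origin under its middle.

How it is judged:
By the outcome, as a careful person would: the job done as asked, in the order asked, and still so for the second after the job is handed in, with the robot touching nothing.
Of cap_1, cap_2, cap_3 only 2 to 3 are there at a start; the rules pass over those that are not, and their reading is None.
At some moment in a run one of cap_1, cap_2, cap_3 may be knocked a few centimetres aside while the robot is not near it.
It also fails if it takes over 200 s, if anything falls off the work surface, if the arm or the gripper's body presses on something with over 40 N, if the wrist force passes 120 N, or if a joint passes its speed limit or range.

ROBOT

A 6-joint arm with a two-finger parallel gripper is mounted at the origin on a cart in front of the work surface, level with it; the furniture and walls round the work are solid. World frame = base frame: x ahead of the robot, y to its left, z up, the work surface at z = 0. Lengths are in mm, angles in rad, forces in N, time in s.
With the tool pointing down it reaches from about 300 to 775 mm from the base axis. Payload 14.6 kg.
Tool frame: the origin (TCP) lies on the centre line of the jaws, within the pads' length; the fingertips stand 22 mm ahead of it and the grasp point (between the pads) lies 3 mm ahead of it (manip.tcp_to_tips is the distance from the TCP to the fingertips, in mm); z points along the fingers, y is the direction in which the jaws open and shut (so a half turn about z gives the same grasp; the last joint's range is limited). The gripper opens to 94 mm and grips with 3 to 60 N. Pads are 16 mm wide; open, the fingers measure 119 mm over their backs; the gripper's body (75 mm by 177 mm) begins 78 mm behind the grasp point.
Start: joints at [1.219, 0.3, 1.521, -0, 1.321, -0.067], TCP at [154.529, 527.835, 205.746] pointing down, gripper open.
Joint ranges: [-3.03, 3.03], [-0.79, 2.21], [0.23, 2.52], [-1.04, 4.18], [0, 3.07], [-2.55, 2.55]. Speed limits (rad/s): [2.22, 2.22, 2.57, 3.14, 3.14, 3.14].

INTERFACE

Orientations are given as [roll, pitch, yaw] about the fixed x, y, z axes, in that order (R = Rz(yaw) Ry(pitch) Rx(roll)).
In Python, from cell import manip, vision, workorder gives the robot as it stands.
- The arm moves only by the tool carry_out, never from a script. Its argument "deltas" is a list of rows, each a list of 3 entries, a list of its own where there are three numbers: the shift along the tool's x, y, z in cm, then the turn about the tool's z in degrees, then the opening, from 0 (shut) to 1 (fully open). A call has 1 to 20 rows; each row shifts and turns the commanded pose from where the row before left it, along the tool's axes as they then stand; what a row does not reach is not made up. A row lasts 1/12 s, in which the tool goes at most 41.7 mm and 7.16 degrees, less where a joint would pass 70% of its speed; a pose out of reach is approached as far as the arm can. A call with a gripper value outside its range is refused whole. The fingers move at their own pace and stop on an object; "grip_force" is the grip in N (left out, the last holds). Time passes only in rows, so rows that do not move let the fingers close. It gives the time, the measured TCP pose, the force and the opening at its end, in the units of the state.
- manip.read_state(): the state, without advancing time (a new reading comes with each control period).
- vision.camera(name): name is "scene" or "top"; returns (picture, depth): 420x560x3 uint8, red, green, blue; 420x560 float32, mm along the optical axis (not along the pixel's ray), 0 where there is no reading.
- vision.calibration(name): a dict with "mtx" (3x3 intrinsics, pixels), "distortion" ([k1, k2, p1, p2, k3] as OpenCV has them; the pictures are not rectified), "eye" and "orientation" of the camera in the world. Camera axes: x right, y down, z forward; pixel columns grow to the right and rows downward; lengths in mm; the calibration is good to about 2 mm. A picture is of the moment at which its call begins. calibration takes no time and is no camera call.
- workorder.sign_off(): hands the job in, once; it reports no verdict.
The state is a dict: "clock": time; "joints": joint angles; "qd": joint speeds; "effort": joint torques, N m; "eef_pos": TCP position; "eef_rot": TCP orientation; "wrist_force": force on the tool from outside, world axes, zero at the start; "moment": the same for the moment, N m; "finger_gap": finger opening in mm.
Only numpy, scipy, OpenCV 4.12 (cv2) and the standard library are available. Lean on these libraries where they do the work, as an engineer would, in place of code of your own. Each camera call takes 0.05 s, during which the arm holds its last target.

## Working session

There is one attempt and no reset: what is moved stays moved. The work goes in short steps, Python scripts to look and compute and a tool call to move; the robot and the scene stay as the last step left them, time stands still between calls to the robot, and variables do not carry over. Pictures are saved under pics/ and viewed, and the job is handed in when it is done.

Besides the shell and the picture viewer there is one more tool, called after "Request:" as a command line: name --argument value ..., lists and objects as JSON in quotes. carry_out: Moves the arm, as the interface text tells. Its arguments: {"type":"object","properties":{"deltas":{"type":"array","items":{"type":"array"}},"grip_force":{"type":"number"}},"required":["deltas"]}

```bash
ls; mkdir -p pics
python3 - <<'E'
from cell import manip, vision, workorder
import cv2, numpy as np
print(manip.read_state())
for n in ("scene","top"):
    c=vision.calibration(n); print(n,c)
    p,d=vision.camera(n); cv2.imwrite(f"pics/{n}0.png",p[:,:,::-1]); np.save(f"{n}0.npy",d)
E
```

```text
pics
{'clock': 0.0, 'joints': array([ 1.21940006e+00,  3.00503023e-01,  1.52158992e+00, -2.78931901e-06,
        1.32069589e+00, -6.66089830e-02]), 'qd': array([-0.00025079,  0.00023443, -0.00138382,  0.00051973, -0.0014514 ,
       -0.00212971]), 'effort': array([ 4.86344979e-04, -5.31816101e+01, -3.52739990e+01,  7.09330221e-02,
        2.43671058e-02, -1.31118859e-04]), 'eef_pos': array([154.44082195, 527.59408169, 205.16508256]), 'eef_rot': array([-3.14039895e+00, -7.69214338e-05,  2.85680601e+00]), 'wrist_force': array([-1.22856885, -0.4351016 , -0.65957512]), 'moment': array([-0.00567125, -0.00233733, -0.00910406]), 'finger_gap': 94.01098354314819}
scene {'mtx': array([[533.20272362,   0.        , 279.68575542],
       [  0.        , 533.20272362, 218.96440091],
       [  0.        ,   0.        ,   1.        ]]), 'distortion': array([-0.0937545,  0.       ,  0.       ,  0.       ,  0.       ]), 'eye': array([ -126.74201607, -1202.53017789,   750.83432651]), 'orientation': array([-2.02883791, -0.0083775 , -0.43673691])}
top {'mtx': array([[459.39990318,   0.        , 279.19655028],
       [  0.        , 459.39990318, 219.4429578 ],
       [  0.        ,   0.        ,   1.        ]]), 'distortion': array([-0.13249972,  0.        ,  0.        ,  0.        ,  0.        ]), 'eye': array([ 396.05853202,   84.744648  , 1178.20597217]), 'orientation': array([-3.03001467,  0.00653075, -1.55030399])}
```

View pics/top0.png

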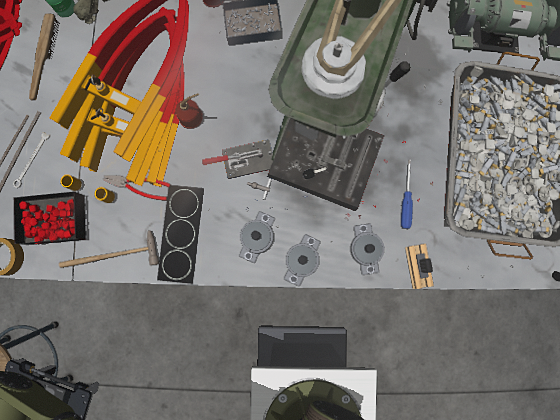

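View pics/scene0.png

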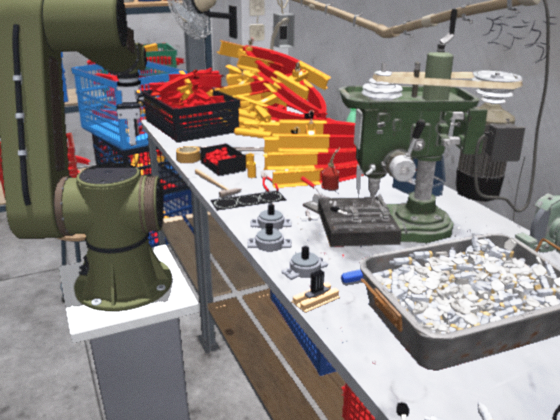

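```bash
cat > h.py <<'E'
from cell import manip, vision, workorder
import cv2, numpy as np
from scipy.spatial.transform import Rotation as Ro
def cal(n):
    c=vision.calibration(n); return c["mtx"],np.array(c["distortion"]),np.array(c["eye"]),Ro.from_euler("xyz",c["orientation"]).as_matrix()
def ray(n,uv):
    K,D,e,R=cal(n); p=cv2.undistortPoints(np.array(uv,float).reshape(-1,1,2),K,D).reshape(-1,2)
    return e,np.c_[p,np.ones(len(p))]@R.T
def onto(n,uv,z):
    e,d=ray(n,uv); return e+d*((z-e[2])/d[:,2])[:,None]
def proj(n,P):
    K,D,e,R=cal(n); r=cv2.Rodrigues(R.T)[0]; return cv2.projectPoints(np.array(P,float).reshape(-1,1,3),r,-R.T@e,K,D)[0].reshape(-1,2)
def grab(n,name):
    p,d=vision.camera(n); im=p[:,:,::-1].copy(); cv2.imwrite(f"pics/{name}.png",im); return im,d
def crop(im,name,u0,v0,u1,v1,s):
    c=cv2.resize(im[v0:v1,u0:u1],None,fx=s,fy=s,interpolation=cv2.INTER_CUBIC); cv2.imwrite(f"pics/{name}.png",c)
def st():
    s=manip.read_state(); print("t",round(s["clock"],2),"pos",s["eef_pos"].round(1),"rot",np.round(s["eef_rot"],4),"gap",round(s["finger_gap"],1),"F",s["wrist_force"].round(1),"M",s["moment"].round(2),"j",s["joints"].round(2)); return s
E
python3 - <<'E'
from h import *
im=cv2.imread("pics/top0.png"); crop(im,"topA",140,170,440,290,2.6)
im2=cv2.imread("pics/scene0.png"); crop(im2,"scA",190,170,390,320,4)
d=np.load("top0.npy")
# check depth-based points on bench
for uv in [(220,280),(340,230),(235,200),(257,235),(303,261),(369,249),(425,265)]:
    e,r=ray("top",[uv]); print(uv,(e+r[0]*d[uv[1],uv[0]]).round(1))
print(onto("top",[(184,203),(181,235),(178,265)],2).round(1))
E
```

```text
(220, 280) [369.2 242.7   4. ]
(340, 230) [503.5 -62.1   0.7]
(235, 200) [575.6 210.4   5.7]
(257, 235) [481.3 147.6  67.1]
(303, 261) [420.6  35.2  69.7]
(369, 249) [ 452.4 -124.4   69.6]
(425, 265) [ 415.4 -259.7   78.3]
[[565.9 344.    2. ]
 [482.2 348.2   2. ]
 [404.7 352.9   2. ]]
```

View pics/topA.png

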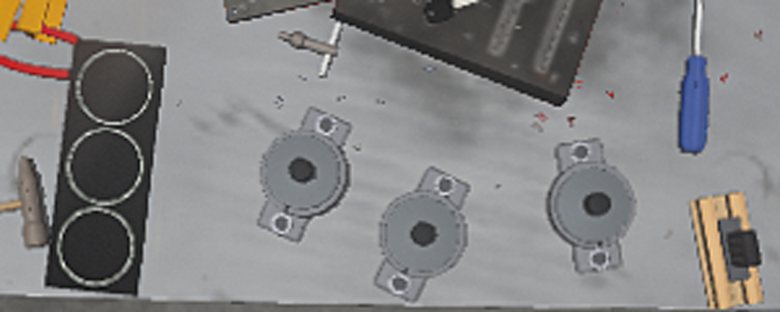

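View pics/scA.png

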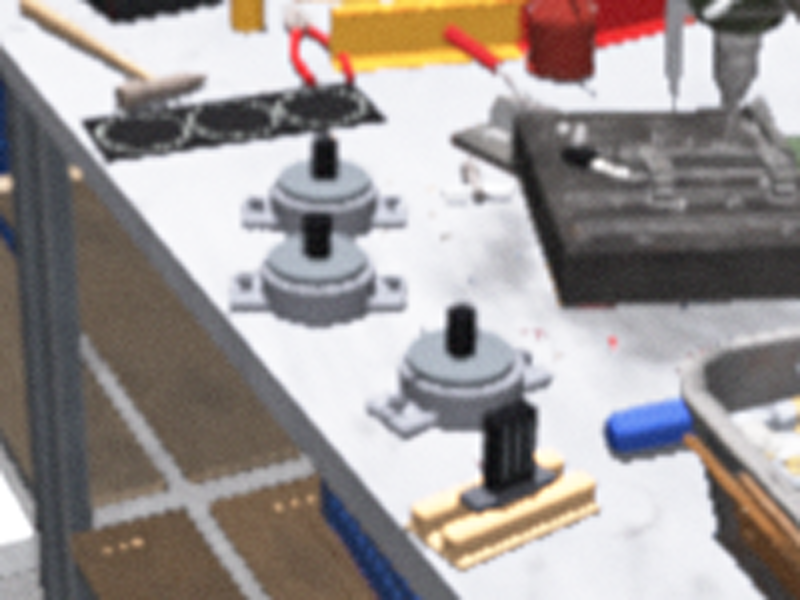

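Run:
```python
from h import *
im=cv2.imread("pics/top0.png"); crop(im,"tB",230,200,390,290,5)
crop(im,"tC",150,180,210,290,5); crop(im,"tD",390,230,450,295,8)
print(im[235,245],im[225,250],im[260,290],im[249,355],im[262,245], im[225,265],im[270,220])
```

```text
[133 129 125] [130 127 121] [136 133 129] [141 137 132] [166 164 163] [116 114 110] [167 166 164]
```

View pics/tB.png

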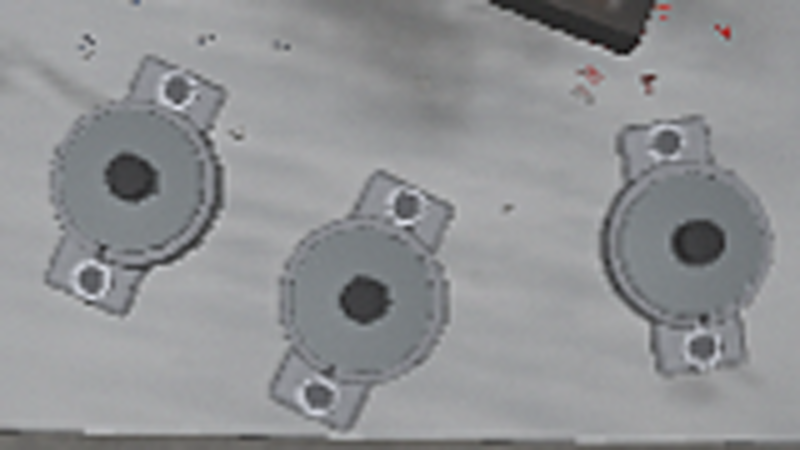

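View pics/tD.png

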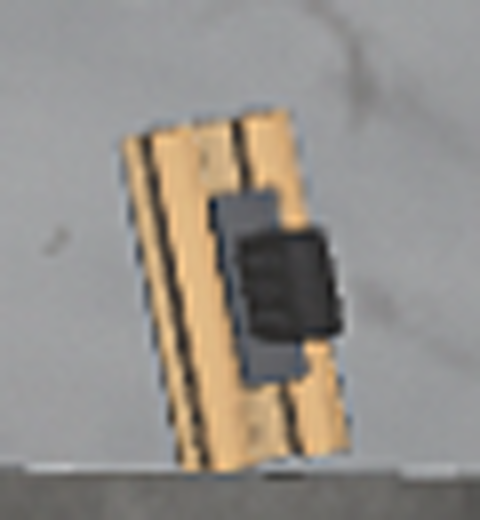

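```bash
cat > m.py <<'E'
from h import *
def dark(im,u,v,r=5,bgp=60):
    g=cv2.cvtColor(im,cv2.COLOR_BGR2GRAY).astype(float)
    v0,u0=int(round(v)),int(round(u)); w=g[v0-r:v0+r+1,u0-r:u0+r+1]; yy,xx=np.mgrid[v0-r:v0+r+1,u0-r:u0+r+1]
    wt=np.clip(np.percentile(w,bgp)-w-8,0,None)
    n,l=cv2.connectedComponents((wt>0).astype(np.uint8)); 
    k=np.argmin([np.hypot((xx[l==i]).mean()-u,(yy[l==i]).mean()-v) if i else 1e9 for i in range(n)]); wt=wt*(l==k)
    return (wt*xx).sum()/wt.sum(),(wt*yy).sum()/wt.sum()
def circ(P):
    A=np.c_[2*P[:,:2],np.ones(len(P))]; s=np.linalg.lstsq(A,(P[:,:2]**2).sum(1),rcond=None)[0]
    return s[:2],np.sqrt(s[2]+s[:2]@s[:2])
E
python3 - <<'E'
from m import *
im=cv2.imread("pics/top0.png")
B=[((265.2,217.8),(248.3,255.8)),((311.2,240.8),(293.5,279.2)),((363.3,228.2),(370.5,269.3))]
for a,b in B:
    pa,pb=dark(im,*a,4),dark(im,*b,4); P=onto("top",[pa,pb],10)
    dd=P[0]-P[1]; print(np.round([pa,pb],1),"c",P.mean(0).round(1),"len",np.linalg.norm(dd).round(1),"yaw",np.arctan2(dd[1],dd[0]).round(3))
for k in [(256.2,235.5),(302.8,259.8),(369.7,248.3)]:
    p=dark(im,*k,9,70); print("knob",np.round(p,2),onto("top",[p],67).round(1), onto("top",[p],55).round(1))
E
```

```text
[[265.2 217.4]
 [248.4 255.9]] c [481.7 151.2  10. ] len 107.3 yaw -0.387
[[310.8 241.3]
 [293.3 278.7]] c [424.6  35.   10. ] len 105.0 yaw -0.421
[[363.1 228. ]
 [370.2 269. ]] c [ 456.8 -129.5   10. ] len 105.9 yaw 0.176
knob [255.84 235.15] [[480.9 150.4  67. ]] [[481.9 151.1  55. ]]
knob [302.52 259.53] [[424.2  36.3  67. ]] [[424.5  35.8  55. ]]
knob [369.14 248.03] [[ 454.9 -125.2   67. ]] [[ 455.5 -127.5   55. ]]
```

Run:
```python
from m import *
im=cv2.imread("pics/top0.png"); g=cv2.cvtColor(im,cv2.COLOR_BGR2GRAY).astype(float)
for c in [(184,203),(181,235),(178,265)]:
    pts=[]
    for a in np.linspace(0,2*np.pi,72,endpoint=False):
        r=np.arange(11,20,.25); u=c[0]+r*np.cos(a); v=c[1]+r*np.sin(a)
        s=cv2.remap(g.astype(np.float32),u.astype(np.float32)[None],v.astype(np.float32)[None],1)[0]
        w=np.clip(s-70,0,None)
        # first peak within 4px
        k=np.argmax(s[:25]); 
        if s[k]>90: 
            ww=np.clip(s[max(0,k-4):k+5]-60,0,None); pts.append((c[0]+(r[max(0,k-4):k+5]*ww).sum()/ww.sum()*np.cos(a),c[1]+(r[max(0,k-4):k+5]*ww).sum()/ww.sum()*np.sin(a)))
    P=onto("top",pts,2); C,R=circ(P)
    for _ in range(3):
        e=abs(np.hypot(*(P[:,:2]-C).T)-R); P=P[e<3]; C,R=circ(P)
    print(len(P),C.round(1),R.round(1))
```

```text
71 [566.1 345.2] 37.0
68 [486.1 351.3] 37.0
71 [406.4 357.4] 36.9
```

Request:
carry_out --deltas '[[[0, 0, 0], -5.5, 0.6], [[0, 0, 0], -5.5, 0.6], [[0, 0, 0], -5.3, 0.6], [[-1.9, -2.2, 0.2], 0, 0.6], [[-1.9, -2.2, 0.2], 0, 0.6], [[-1.9, -2.2, 0.2], 0, 0.6], [[-1.9, -2.2, 0.2], 0, 0.6], [[-1.9, -2.2, 0.2], 0, 0.6], [[-1.9, -2.2, 0.2], 0, 0.6], [[-1.9, -2.2, 0.2], 0, 0.6], [[-1.9, -2.2, 0.2], 0, 0.6], [[-1.9, -2.2, 0.2], 0, 0.6], [[-1.9, -2.2, 0.2], 0, 0.6], [[-1.9, -2.2, 0.2], 0, 0.6], [[-1.9, -2.2, 0.2], 0, 0.6], [[-1.9, -2.2, 0.2], 0, 0.6], [[-1.9, -2.2, 0.2], 0, 0.6], [[-1.9, -2.2, 0.2], 0, 0.6], [[0, 0, 0], 0, 0.6], [[0, 0, 0], 0, 0.6]]' --grip_force 15

```text
clock: 1.77
eef_pos: [439.7, 196.9, 175.3]
eef_rot: [-3.141, -0.001, 3.139]
wrist_force: [-0.2, 1.3, 0.4]
finger_gap: 56.5
```

Request:
carry_out --deltas '[[[-1.4, -1.5, 0], 0, 0.6], [[-1.4, -1.5, 0], 0, 0.6], [[-1.4, -1.6, 0], 0, 0.6], [[0, 0, 1.5], 0, 0.6], [[0, 0, 1.5], 0, 0.6], [[0, 0, 1.5], 0, 0.6], [[0, 0, 1.5], 0, 0.6], [[0, 0, 0], 0, 0.6], [[0, 0, 0], 0, 0.6]]'

```text
clock: 2.52
eef_pos: [480.8, 152.5, 115.7]
eef_rot: [-3.141, -0.001, -3.141]
wrist_force: [0.3, 0.8, -0.2]
finger_gap: 56.1
```

Run:
```python
from m import *
st(); im,_=grab("scene","sc1"); crop(im,"sc1c",190,130,390,280,4)
im,_=grab("top","t1"); crop(im,"t1c",140,160,440,290,2.6)
```

```text
t 2.52 pos [480.8 152.5 115.7] rot [-3.1414e+00 -1.2000e-03 -3.1409e+00] gap 56.1 F [ 0.3  0.8 -0.2] M [ 0.04 -0.01 -0.02] j [ 0.23  0.3   1.75  0.    1.1  -1.34]
```

View pics/sc1c.png

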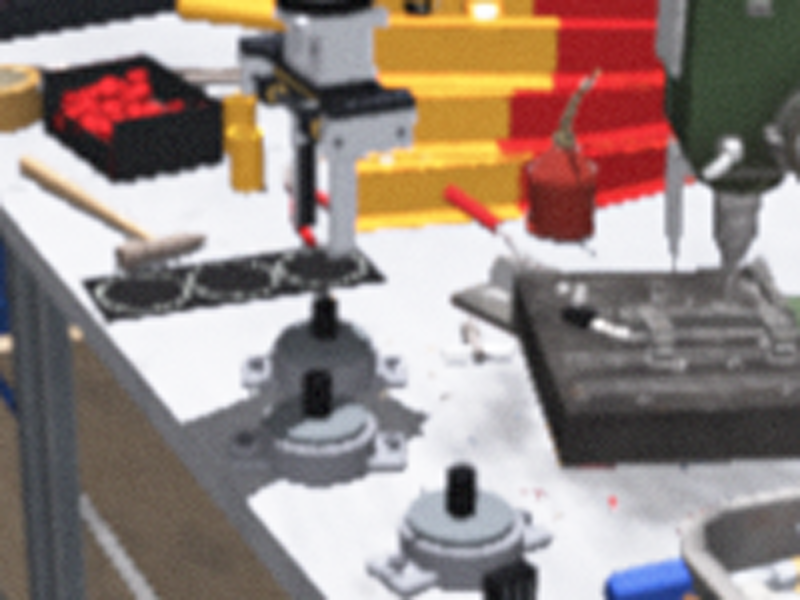

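View pics/t1c.png

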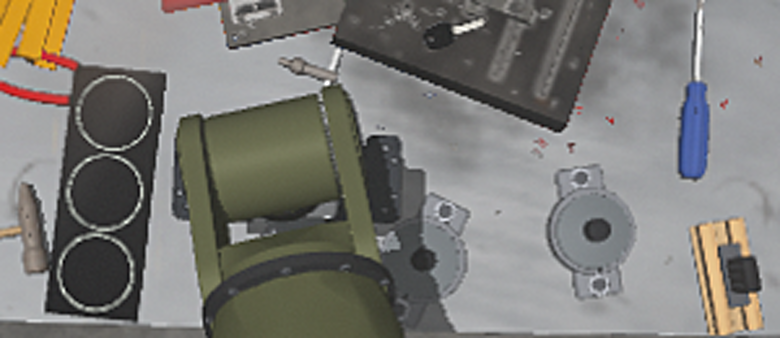

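Request:
carry_out --deltas '[[[0, -0.15, 1.3], 0, 0.6], [[0, 0, 1.3], 0, 0.6], [[0, 0, 1.3], 0, 0.6], [[0, 0, 1.3], 0, 0.6], [[0, 0, 0], 0, 0.6], [[0, 0, 0], 0, 0.15], [[0, 0, 0], 0, 0.15], [[0, 0, 0], 0, 0.15], [[0, 0, 0], 0, 0.15], [[0, 0, 0], 0, 0.15], [[0, 0, 0], 0, 0.15], [[0, 0, 0], 0, 0.15]]'

```text
clock: 3.62
eef_pos: [481.6, 150.4, 64.2]
eef_rot: [3.141, 0.001, 3.141]
wrist_force: [-0.7, 1.6, 3.3]
finger_gap: 20.3
```

Request:
carry_out --deltas '[[[0, 0, -0.5], 0, 0.1], [[0, 0, -1.5], 0, 0.1], [[0, 0, -1.5], 0, 0.1], [[0, 0, -1.5], 0, 0.1], [[0, 0, -1.5], 0, 0.1], [[0, 0, -1.5], 0, 0.1], [[-0.8, 1.9, 0], 0, 0.1], [[-0.8, 1.9, 0], 0, 0.1], [[-0.8, 1.9, 0], 0, 0.1], [[-0.9, 2, 0], 0, 0.1], [[-0.9, 2, 0], 0, 0.1], [[-0.9, 2, 0], 0, 0.1], [[-0.9, 2, 0], 0, 0.1], [[-0.9, 2, 0], 0, 0.1], [[-0.8, 1.9, 0], 0, 0.1], [[-0.8, 1.9, 0], 0, 0.1], [[0, 0, 0], 0, 0.1], [[0, 0, 0], 0, 0.1]]'

```text
clock: 5.12
eef_pos: [566.2, 345.5, 143.1]
eef_rot: [-3.141, -0.001, -3.141]
wrist_force: [-1.3, -0.0, -1.1]
finger_gap: 20.3
```

Run:
```python
from m import *
st(); im,_=grab("scene","sc2"); crop(im,"sc2c",190,130,390,280,4)
im,_=grab("top","t2"); crop(im,"t2c",140,160,440,290,2.6); crop(im,"t2d",230,200,390,290,5)
```

```text
t 5.12 pos [566.2 345.5 143.1] rot [-3.1408e+00 -1.0000e-03 -3.1409e+00] gap 20.3 F [-1.3 -0.  -1.1] M [ 0.08 -0.    0.02] j [ 0.49  0.61  1.23 -0.    1.31 -1.08]
```

View pics/sc2c.png

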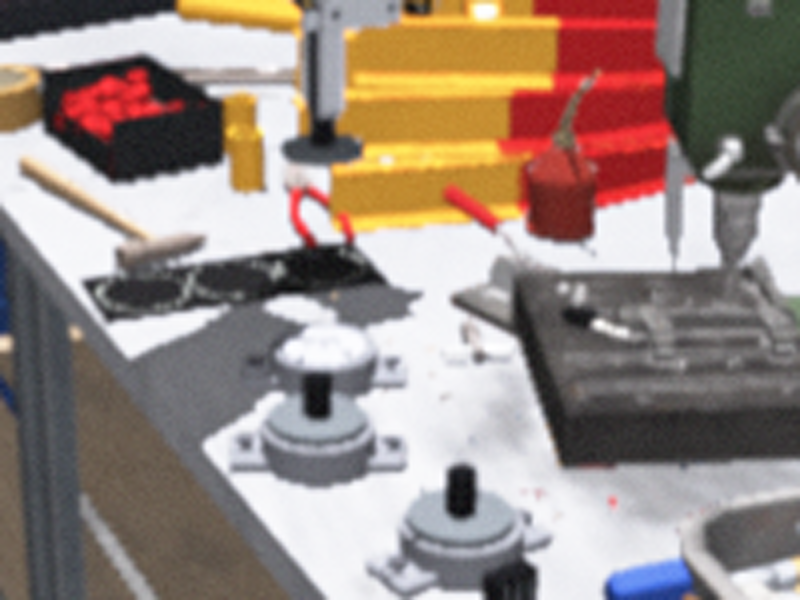

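View pics/t2c.png

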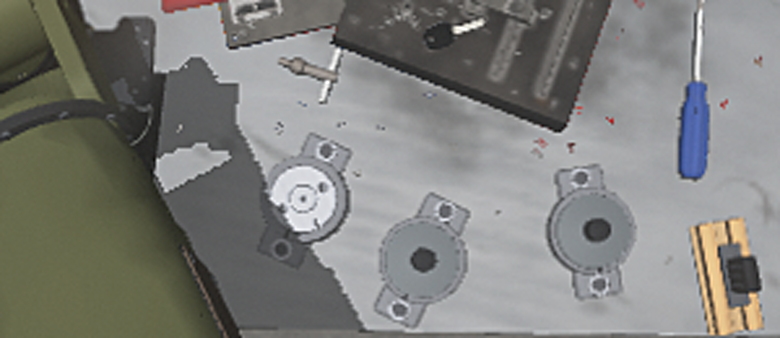

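View pics/t2d.png

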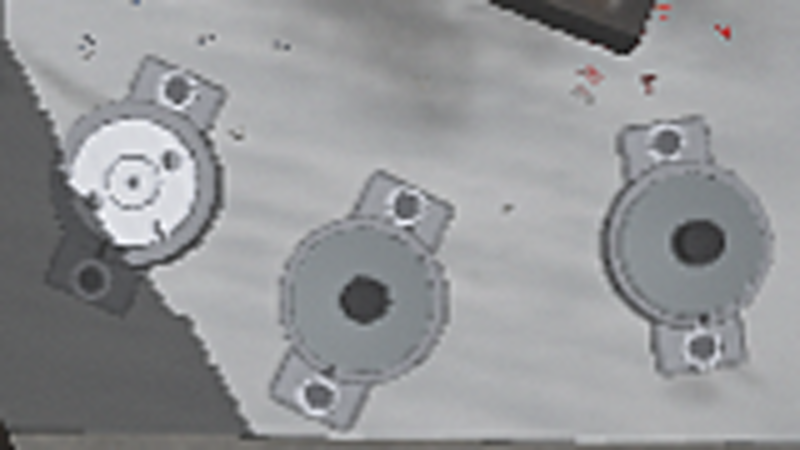

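Request:
carry_out --deltas '[[[0, 0, 1.5], 0, 0.1], [[0, 0, 1.7], 0, 0.1], [[0, 0, 1.7], 0, 0.1], [[0, 0, 1.7], 0, 0.1], [[0, 0, 1.5], 0, 0.1], [[0, 0, 1.2], 0, 0.1], [[0, 0, 0.8], 0, 0.1], [[0, 0, 0.3], 0, 0.1], [[0, 0, 0.1], 0, 0.1], [[0, 0, 0], 0, 0.1], [[0, 0, 0], 0, 0.1], [[0, 0, 0], 0, 0.5], [[0, 0, 0], 0, 0.5], [[0, 0, 0], 0, 0.5], [[0, 0, 0], 0, 0.5], [[0, 0, 0], 0, 0.5], [[0, 0, -1.5], 0, 0.5], [[0, 0, -2], 0, 0.5], [[0, 0, -2], 0, 0.5], [[0, 0, -2], 0, 0.5]]'

```text
clock: 6.88
eef_pos: [566.4, 345.2, 114.6]
eef_rot: [-3.142, -0.0, 3.141]
wrist_force: [-0.2, 0.5, -0.0]
finger_gap: 46.8
```

Request:
carry_out --deltas '[[[0.9, -1.9, -0.1], 0, 0.5], [[0.9, -1.9, -0.1], 0, 0.5], [[0.9, -1.9, -0.1], 0, 0.5], [[0.9, -1.9, -0.1], 0, 0.5], [[0.9, -1.9, -0.1], 0, 0.5], [[0.9, -1.9, -0.1], 0, 0.5], [[0.9, -1.9, 0], 0, 0.5], [[0.9, -1.9, 0], 0, 0.5], [[0.9, -1.9, 0], 0, 0.5], [[0.9, -1.9, 0], 0, 0.5], [[0.9, -2, 0], 0, 0.5], [[0.9, -2, 0], 0, 0.5], [[0.9, -2, 0], 0, 0.5], [[0.9, -2, 0], 0, 0.5], [[0.8, -2, 0], 0, 0.5], [[0.8, -2, 0], 0, 0.5], [[0, 0, 0], 0, 0.5], [[0, 0, 0], 0, 0.5]]'

```text
clock: 8.38
eef_pos: [424.5, 34.8, 120.1]
eef_rot: [3.142, 0.001, 3.14]
wrist_force: [0.8, 0.1, 0.0]
finger_gap: 46.8
```

Run:
```python
from m import *
st(); im,_=grab("scene","sc3"); crop(im,"sc3c",190,130,390,280,4)
im,_=grab("top","t3"); crop(im,"t3c",140,160,440,290,2.6)
```

```text
t 8.38 pos [424.5  34.8 120.1] rot [3.1415e+00 8.0000e-04 3.1396e+00] gap 46.8 F [0.8 0.1 0. ] M [ 0.02  0.07 -0.02] j [-0.    0.12  1.95  0.    1.07 -1.57]
```

View pics/sc3c.png

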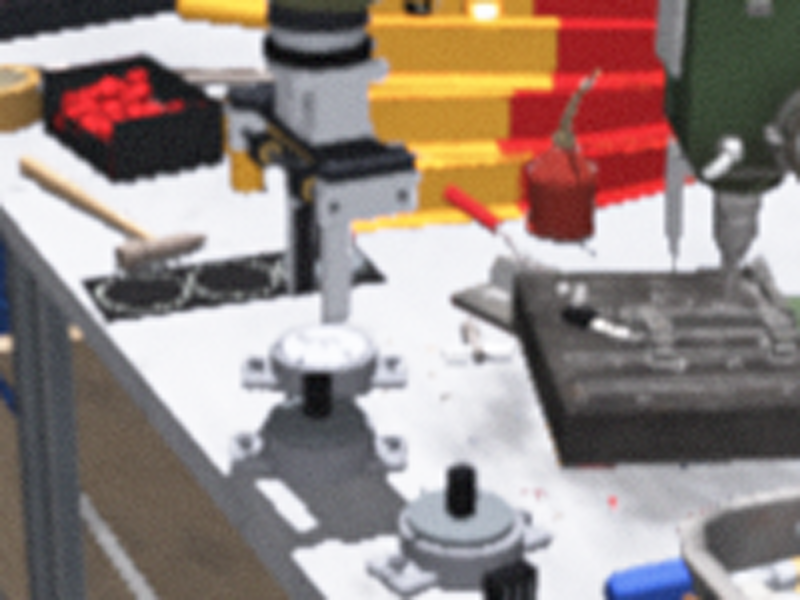

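View pics/t3c.png

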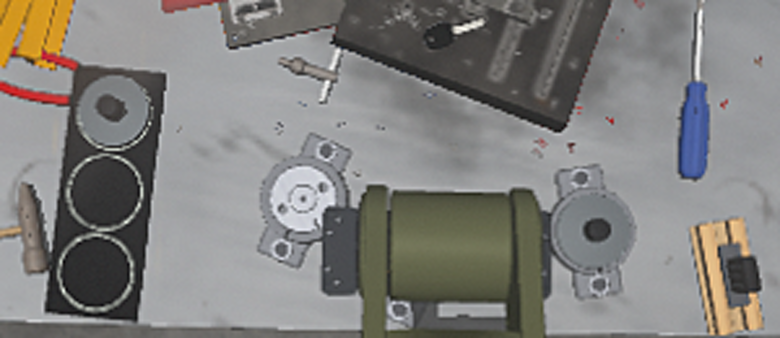

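Request:
carry_out --deltas '[[[0, 0.05, 1.4], 0, 0.5], [[0, 0, 1.4], 0, 0.5], [[0, 0, 1.4], 0, 0.5], [[0, 0, 1.4], 0, 0.5], [[0, 0, 0], 0, 0.5], [[0, 0, 0], 0, 0.1], [[0, 0, 0], 0, 0.1], [[0, 0, 0], 0, 0.1], [[0, 0, 0], 0, 0.1], [[0, 0, 0], 0, 0.1], [[0, 0, 0], 0, 0.1], [[0, 0, 0], 0, 0.1]]'

```text
clock: 9.48
eef_pos: [424.8, 35.9, 64.3]
eef_rot: [3.141, 0.001, 3.141]
wrist_force: [-1.2, 1.6, 6.1]
finger_gap: 20.1
```

Request:
carry_out --deltas '[[[0, 0, -1], 0, 0.1], [[0, 0, -2], 0, 0.1], [[0, 0, -2.5], 0, 0.1], [[0, 0, -2.5], 0, 0.1], [[-0.4, 2.1, 0], 0, 0.1], [[-0.4, 2.1, 0], 0, 0.1], [[-0.4, 2.1, 0], 0, 0.1], [[-0.4, 2.1, 0], 0, 0.1], [[-0.4, 2.1, 0], 0, 0.1], [[-0.4, 2.1, 0], 0, 0.1], [[-0.4, 2.1, 0], 0, 0.1], [[-0.4, 2.1, 0], 0, 0.1], [[-0.4, 2.1, 0], 0, 0.1], [[-0.4, 2.1, 0], 0, 0.1], [[-0.4, 2.1, 0], 0, 0.1], [[-0.4, 2.1, 0], 0, 0.1], [[-0.4, 2.1, 0], 0, 0.1], [[-0.5, 2.1, 0], 0, 0.1], [[-0.4, 2.1, 0], 0, 0.1], [[0, 0, 0], 0, 0.1]]'

```text
clock: 11.15
eef_pos: [485.4, 353.3, 143.2]
eef_rot: [3.141, -0.0, -3.14]
wrist_force: [-0.5, -0.7, -1.5]
finger_gap: 20.2
```

Request:
carry_out --deltas '[[[0, 0, 0], 0, 0.1], [[0, 0, 0], 0, 0.1]]'

```text
clock: 11.32
eef_pos: [485.2, 350.2, 143.4]
eef_rot: [-3.141, -0.001, 3.141]
wrist_force: [0.2, 0.3, -0.7]
finger_gap: 19.7
```

Run:
```python
from m import *
st(); im,_=grab("scene","sc4"); crop(im,"sc4c",190,130,390,280,4)
im,_=grab("top","t4"); crop(im,"t4d",230,200,390,290,5)
```

```text
t 11.32 pos [485.2 350.2 143.4] rot [-3.1409e+00 -7.0000e-04  3.1413e+00] gap 19.7 F [ 0.2  0.3 -0.7] M [-0.03  0.04  0.02] j [ 0.56  0.46  1.45 -0.    1.23 -1.01]
```

View pics/sc4c.png

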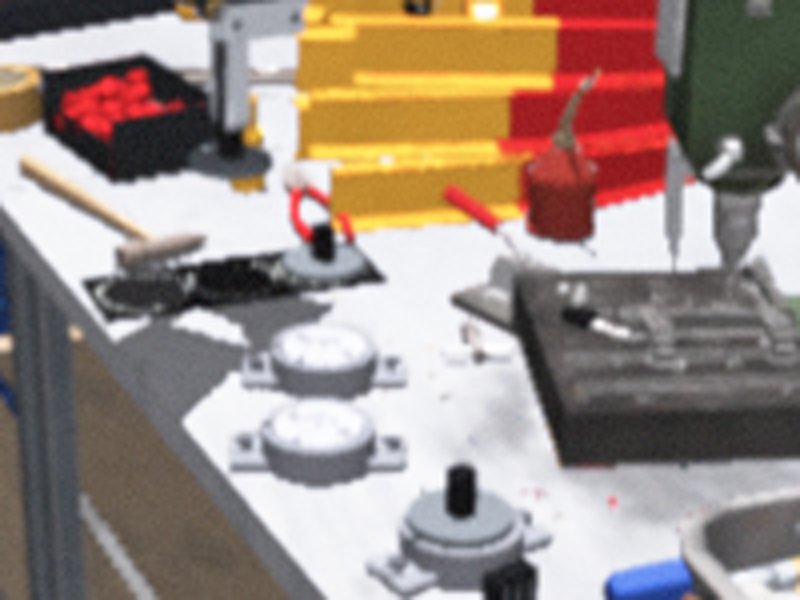

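View pics/t4d.png

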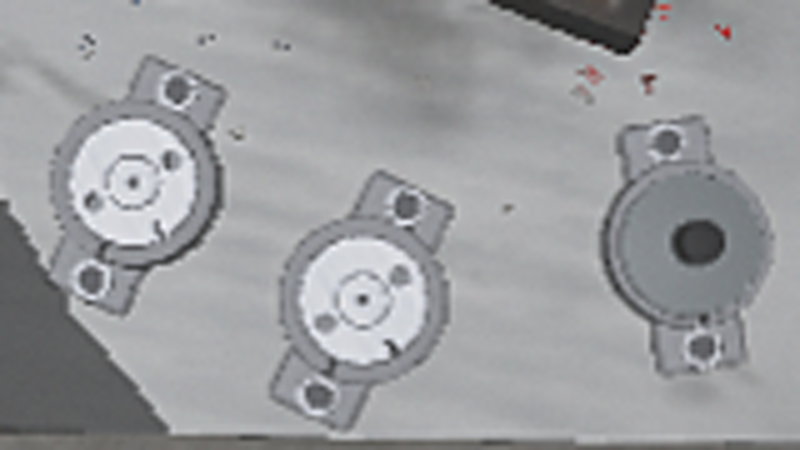

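Cap 1 is still on its spot and cap 2 is held; rings 1 and 2 show their holes clearly. Placing cap 2.

Request:
carry_out --deltas '[[[-0.1, 0.1, 1.5], 0, 0.1], [[0, 0, 1.7], 0, 0.1], [[0, 0, 1.7], 0, 0.1], [[0, 0, 1.7], 0, 0.1], [[0, 0, 1.5], 0, 0.1], [[0, 0, 1.2], 0, 0.1], [[0, 0, 0.8], 0, 0.1], [[0, 0, 0.3], 0, 0.1], [[0, 0, 0.1], 0, 0.1], [[0, 0, 0], 0, 0.1], [[0, 0, 0], 0, 0.1], [[0, 0, 0], 0, 0.5], [[0, 0, 0], 0, 0.5], [[0, 0, 0], 0, 0.5], [[0, 0, 0], 0, 0.5], [[0, 0, 0], 0, 0.5], [[0, 0, -1.5], 0, 0.5], [[0, 0, -2], 0, 0.5], [[0, 0, -2], 0, 0.5], [[0, 0, -2], 0, 0.5]]'

```text
clock: 13.08
eef_pos: [486.4, 351.7, 114.6]
eef_rot: [-3.141, -0.0, 3.141]
wrist_force: [1.2, -0.4, -0.4]
finger_gap: 46.8
```

Run:
```python
from m import *
im=cv2.imread("pics/t4.png")
p=dark(im,369.7,248.3,9,70); print("knob3",np.round(p,2),onto("top",[p],67).round(1), onto("top",[p],55).round(1))
# ring holes (crop t4d: x5, offset 230,200)
H={1:[(170,158),(92,201)],2:[(400,275),(325,321)]}
C={1:(131,182),2:(362,299)}
hy={1:-.387,2:-.421}
for k in H:
    q=[dark(im,230+(a)/5-.4,200+b/5-.4,3) for a,b in H[k]]; P=onto("top",q,28); d=P[0]-P[1]
    c=onto("top",[dark(im,230+C[k][0]/5-.4,200+C[k][1]/5-.4,2)],28)
    yaw=np.arctan2(d[1],d[0])
    print(k,np.round(q,1),"mid",P.mean(0).round(1),"cen",c.round(1),"len",np.linalg.norm(d).round(1),"yaw",yaw.round(3),"q=",(1.2-((yaw-hy[k]-np.pi/2)%np.pi)).round(3))
```

```text
knob3 [369.15 248.04] [[ 454.9 -125.2   67. ]] [[ 455.5 -127.5   55. ]]
1 [[264.  231.1]
 [248.2 239.6]] mid [483.3 152.1  28. ] cen [[481.7 151.9  28. ]] len 44.9 yaw -1.053 q= 0.295
2 [[309.5 254.8]
 [295.  263.9]] mid [425.6  35.3  28. ] cen [[425.3  35.7  28. ]] len 42.8 yaw -0.997 q= 0.205
```

Request:
carry_out --deltas '[[[0.1, -2.5, -0.3], 0, 0.5], [[0.2, -2.5, -0.3], 0, 0.5], [[0.1, -2.5, -0.3], 0, 0.5], [[0.2, -2.5, 0], 0, 0.5], [[0.1, -2.5, 0], 0, 0.5], [[0.2, -2.5, 0], 0, 0.5], [[0.1, -2.5, 0], 0, 0.5], [[0.2, -2.5, 0], 0, 0.5], [[0.1, -2.5, 0], 0, 0.5], [[0.2, -2.5, 0], 0, 0.5], [[0.1, -2.5, 0], 0, 0.5], [[0.2, -2.5, 0], 0, 0.5], [[0.2, -2.5, 0], 0, 0.5], [[0.2, -2.5, 0], 0, 0.5], [[0.2, -2.5, 0], 0, 0.5], [[0.2, -2.5, 0], 0, 0.5], [[0.2, -2.5, 0], 0, 0.5], [[0.2, -2.5, 0], 0, 0.5], [[0.2, -2.8, 0], 0, 0.5], [[0, 0, 0], 0, 0.5]]'

```text
clock: 14.75
eef_pos: [454.1, -129.6, 122.9]
eef_rot: [-3.141, 0.0, 3.139]
wrist_force: [0.2, 0.8, -0.1]
finger_gap: 47.3
```

Request:
carry_out --deltas '[[[0, 0, 0], 0, 0.5], [[0, 0, 0], 0, 0.5]]'

```text
clock: 14.92
eef_pos: [454.3, -125.9, 122.7]
eef_rot: [3.141, -0.0, 3.141]
wrist_force: [0.4, -0.9, 0.1]
finger_gap: 47.2
```

Run:
```python
from m import *
st(); im,_=grab("scene","sc5"); crop(im,"sc5c",190,130,390,280,4)
im,_=grab("top","t5"); crop(im,"t5c",140,160,440,290,2.6)
```

```text
t 14.92 pos [ 454.3 -125.9  122.7] rot [ 3.1415 -0.      3.141 ] gap 47.2 F [ 0.4 -0.9  0.1] M [0.03 0.02 0.01] j [-0.35  0.22  1.83  0.    1.09 -1.92]
```

View pics/sc5c.png

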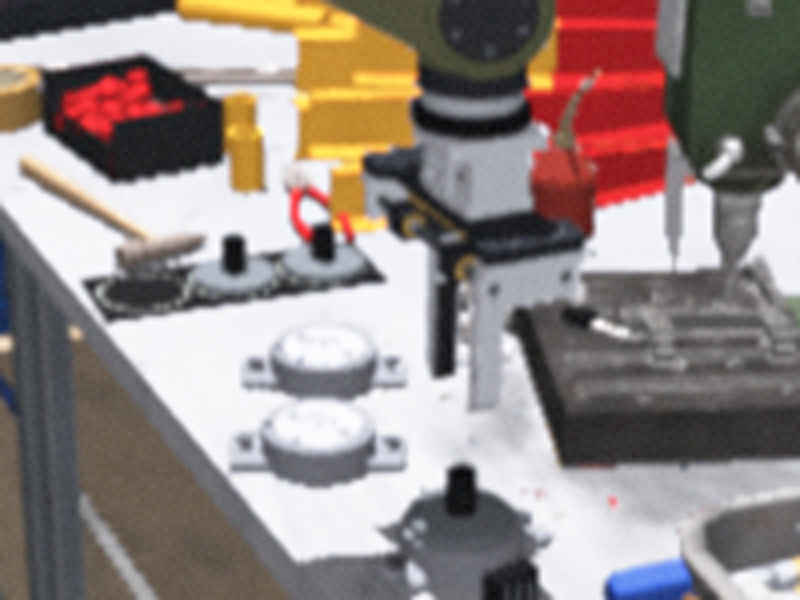

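View pics/t5c.png

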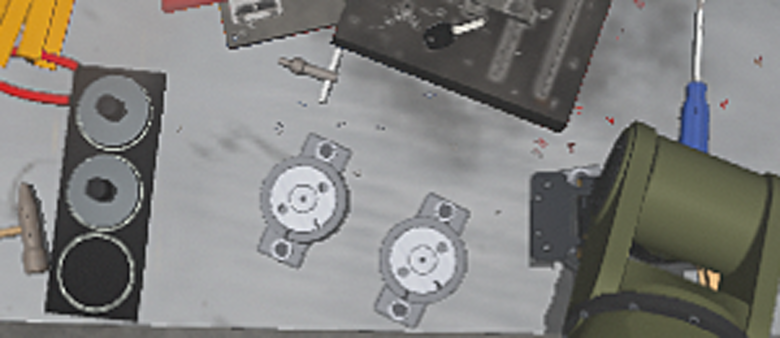

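Both placed caps are in their circles. Descending onto cap 3.

Request:
carry_out --deltas '[[[-0.1, -0.15, 1.5], 0, 0.5], [[0, 0, 1.5], 0, 0.5], [[0, 0, 1.5], 0, 0.5], [[0, 0, 1.4], 0, 0.5], [[0, 0, 0], 0, 0.5], [[0, 0, 0], 0, 0.1], [[0, 0, 0], 0, 0.1], [[0, 0, 0], 0, 0.1], [[0, 0, 0], 0, 0.1], [[0, 0, 0], 0, 0.1], [[0, 0, 0], 0, 0.1], [[0, 0, 0], 0, 0.1]]'

```text
clock: 16.02
eef_pos: [455.7, -127.8, 64.4]
eef_rot: [-3.141, 0.001, 3.141]
wrist_force: [-0.3, 1.9, 6.6]
finger_gap: 20.3
```

Request:
carry_out --deltas '[[[0, 0, -1], 0, 0.1], [[0, 0, -2], 0, 0.1], [[0, 0, -2.5], 0, 0.1], [[0, 0, -2.5], 0, 0.1], [[0.2, 2.4, 0], 0, 0.1], [[0.2, 2.4, 0], 0, 0.1], [[0.2, 2.4, 0], 0, 0.1], [[0.2, 2.4, 0], 0, 0.1], [[0.2, 2.4, 0], 0, 0.1], [[0.2, 2.4, 0], 0, 0.1], [[0.2, 2.4, 0], 0, 0.1], [[0.2, 2.4, 0], 0, 0.1], [[0.2, 2.4, 0], 0, 0.1], [[0.2, 2.4, 0], 0, 0.1], [[0.2, 2.4, 0], 0, 0.1], [[0.2, 2.4, 0], 0, 0.1], [[0.2, 2.4, 0], 0, 0.1], [[0.2, 2.4, 0], 0, 0.1], [[0.2, 2.4, 0], 0, 0.1], [[0.2, 2.4, 0], 0, 0.1]]'

```text
clock: 17.68
eef_pos: [423.1, 257.3, 144.3]
eef_rot: [-3.141, 0.0, 3.141]
wrist_force: [-0.5, -0.4, -0.7]
finger_gap: 20.0
```

Request:
carry_out --deltas '[[[0.6, 2.4, 0], 0, 0.1], [[0.6, 2.4, 0], 0, 0.1], [[0.5, 2.4, 0], 0, 0.1], [[0, 2.4, 0], 0, 0.1], [[0, 0.5, 0], 0, 0.1], [[0, 0, 0], 0, 0.1], [[0, 0, 0], 0, 0.1]]'

```text
clock: 18.27
eef_pos: [406.4, 356.7, 143.8]
eef_rot: [-3.141, -0.0, 3.142]
wrist_force: [0.3, 0.2, -1.0]
finger_gap: 19.8
```

Run:
```python
from m import *
st(); im,_=grab("scene","sc6"); crop(im,"sc6c",190,130,390,280,4)
im,_=grab("top","t6"); crop(im,"t6d",230,200,390,290,5)
```

```text
t 18.27 pos [406.4 356.7 143.8] rot [-3.1410e+00 -4.0000e-04  3.1415e+00] gap 19.8 F [ 0.3  0.2 -1. ] M [ 0.04  0.01 -0.01] j [ 0.65  0.34  1.62 -0.    1.18 -0.92]
```

View pics/sc6c.png

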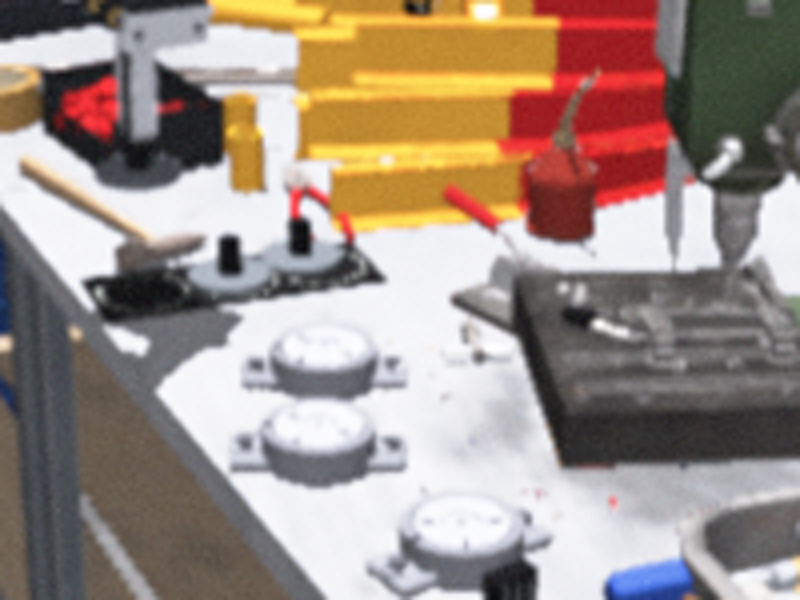

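View pics/t6d.png

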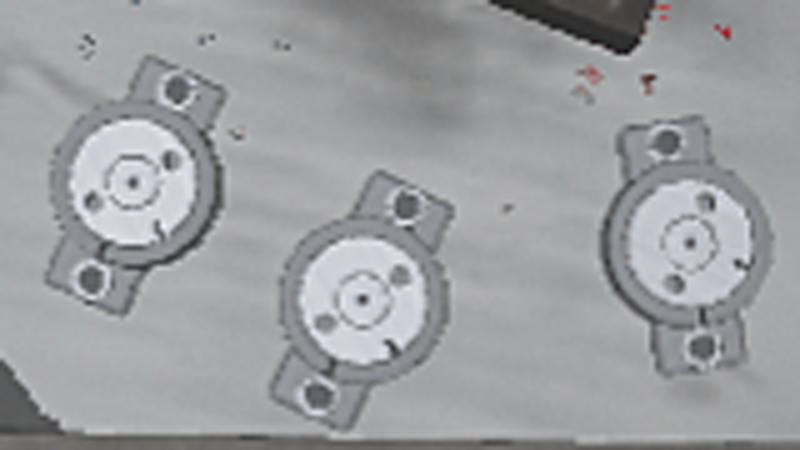

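Request:
carry_out --deltas '[[[0, 0, 1.5], 0, 0.1], [[0, 0, 1.7], 0, 0.1], [[0, 0, 1.7], 0, 0.1], [[0, 0, 1.7], 0, 0.1], [[0, 0, 1.5], 0, 0.1], [[0, 0, 1.2], 0, 0.1], [[0, 0, 0.8], 0, 0.1], [[0, 0, 0.3], 0, 0.1], [[0, 0, 0.1], 0, 0.1], [[0, 0, 0], 0, 0.1], [[0, 0, 0], 0, 0.1], [[0, 0, 0], 0, 0.5], [[0, 0, 0], 0, 0.5], [[0, 0, 0], 0, 0.5], [[0, 0, 0], 0, 0.5], [[0, 0, 0], 0, 0.5], [[0, 0, -1.5], 0, 0.5], [[0, 0, -2], 0, 0.5], [[0, 0, -2.5], 0, 0.5], [[0, 0, -2.5], 0, 0.5]]'

```text
clock: 20.03
eef_pos: [406.2, 357.1, 124.6]
eef_rot: [-3.141, -0.001, 3.141]
wrist_force: [0.2, 0.5, 0.6]
finger_gap: 47.1
```

Request:
carry_out --deltas '[[[0.1, -2.5, 0], 0, 0.5], [[0.1, -2.5, 0], 0, 0.5], [[0.1, -2.5, 0], 0, 0.5], [[0.1, -2.5, 0], 0, 0.5], [[0, -2.5, 0], 0, 0.5], [[0, -2.5, 0], 0, 0.5], [[0, -2.5, 0], 0, 0.5], [[0, -2.5, 0], 0, 0.5], [[0, -2.5, 0], 0, 0.5], [[0, -2.5, 0], 0, 0.5], [[0, 0, 0], 0, 0.5]]'

```text
clock: 20.95
eef_pos: [402.3, 104.6, 123.9]
eef_rot: [-3.141, 0.0, 3.139]
wrist_force: [-0.3, 0.5, 0.2]
finger_gap: 47.1
```

Run:
```python
from m import *
st(); im,_=grab("scene","sc7"); crop(im,"sc7c",190,130,390,280,4)
im,_=grab("top","t7"); crop(im,"t7c",140,170,290,290,5)
```

```text
t 20.95 pos [402.3 104.6 123.9] rot [-3.1412e+00  2.0000e-04  3.1391e+00] gap 47.1 F [-0.3  0.5  0.2] M [0.01 0.05 0.02] j [ 0.17  0.09  1.97 -0.    1.07 -1.4 ]
```

View pics/t7c.png

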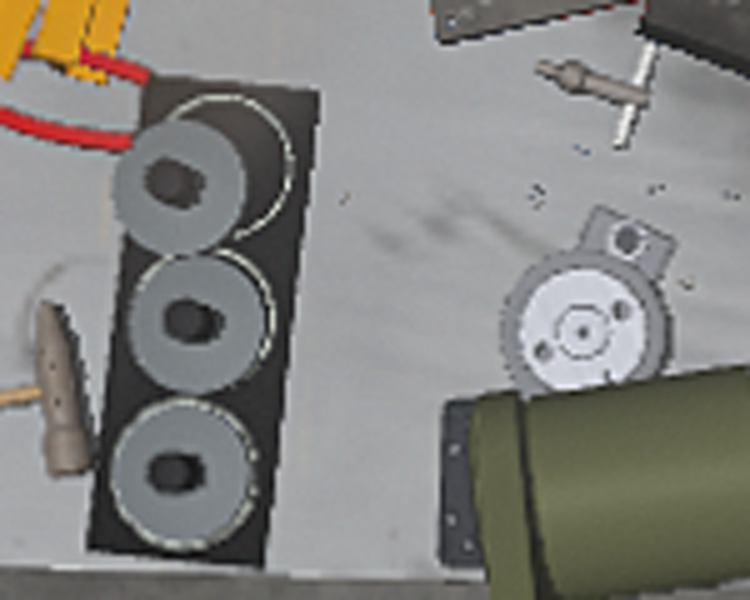

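View pics/sc7c.png

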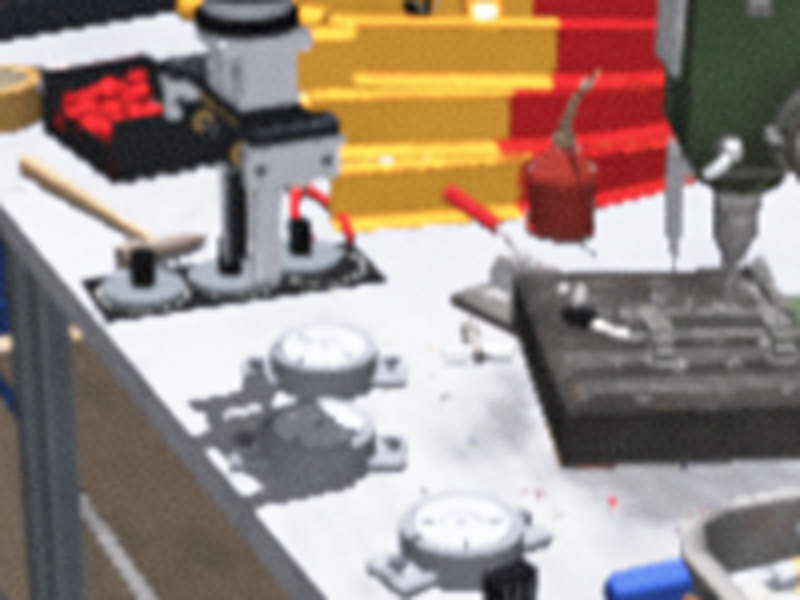

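```bash
cat >> m.py <<'E'
def disc(im,u,v,z=9,rmax=36/2.2,dbg=False):
    g=cv2.GaussianBlur(cv2.cvtColor(im,cv2.COLOR_BGR2GRAY),(3,3),0).astype(np.float32); P=[]
    for a in np.linspace(0,2*np.pi,90,endpoint=False):
        r=np.arange(8,19,.2); s=cv2.remap(g,(u+r*np.cos(a)).astype(np.float32)[None],(v+r*np.sin(a)).astype(np.float32)[None],1)[0]
        ok=np.abs(s-120)<22
        gr=np.abs(np.gradient(s)); k=10+np.argmax(gr[10:40]); P.append((u+r[k]*np.cos(a),v+r[k]*np.sin(a)))
    Q=onto("top",P,z); C,R=circ(Q)
    for t in (4,3,2,2,2):
        e=abs(np.hypot(*(Q[:,:2]-C).T)-R); Q2=Q[e<t]; C,R=circ(Q2)
    return C,R,len(Q2)
E
python3 - <<'E'
from m import *
im=cv2.imread("pics/t7.png")
for n,c in [(1,(140+181/5,170+188/5)),(2,(140+201/5,170+322/5)),(3,(140+183/5,170+475/5))]: 
    C,R,k=disc(im,*c); print(n,C.round(1),R.round(1),k)
g=np.load("top0.npy")
E
```

```text
1 [554.2 365.1] 35.2 74
2 [485.2 349.3] 38.9 68
3 [406.1 355.2] 38.9 84
```

Request:
carry_out --deltas '[[[-1.2, 2.1, 0], 0, 0.5], [[-1.3, 2.2, 0], 0, 0.5], [[-1.3, 2.2, 0], 0, 0.5], [[-1.3, 2.2, 0], 0, 0.5], [[-1.3, 2.2, 0], 0, 0.5], [[-1.3, 2.2, 0], 0, 0.5], [[-1.3, 2.2, 0], 0, 0.5], [[-1.3, 2.2, 0], 0, 0.5], [[-1.3, 2.2, 0], 0, 0.5], [[-1.3, 2.2, 0], 0, 0.5], [[-1.3, 2.2, 0], 0, 0.5], [[-1.2, 2.1, 0], 0, 0.5], [[0, 0, 0], 0, 0.5], [[0, 0, 0], 0, 0.5], [[0, 0, 0], 0, 0.5]]'

```text
clock: 22.3
eef_pos: [555.7, 369.7, 123.2]
eef_rot: [-3.141, -0.001, -3.141]
wrist_force: [-0.8, 0.4, 0.0]
finger_gap: 47.1
```

Run:
```python
from m import *
st(); im,_=grab("scene","sc8"); crop(im,"sc8c",200,140,300,215,8)
i7=cv2.imread("pics/t7.png")
for c in [(140+173/5,170+183/5),(140+190/5,170+321/5),(140+175/5,170+473/5)]: 
    p=dark(i7,*c,6,70); print(np.round(p,1),onto("top",[p],30).round(1))
```

```text
t 22.3 pos [555.7 369.7 123.2] rot [-3.1412e+00 -7.0000e-04 -3.1410e+00] gap 47.1 F [-0.8  0.4  0. ] M [-0.   -0.01 -0.02] j [ 0.53  0.63  1.24  0.    1.28 -1.04]
[174.4 206.3] [[552.8 362.2  30. ]]
[178.1 233.9] [[482.6 349.4  30. ]]
[174.9 264.1] [[406.4 354.6  30. ]]
```

View pics/sc8c.png

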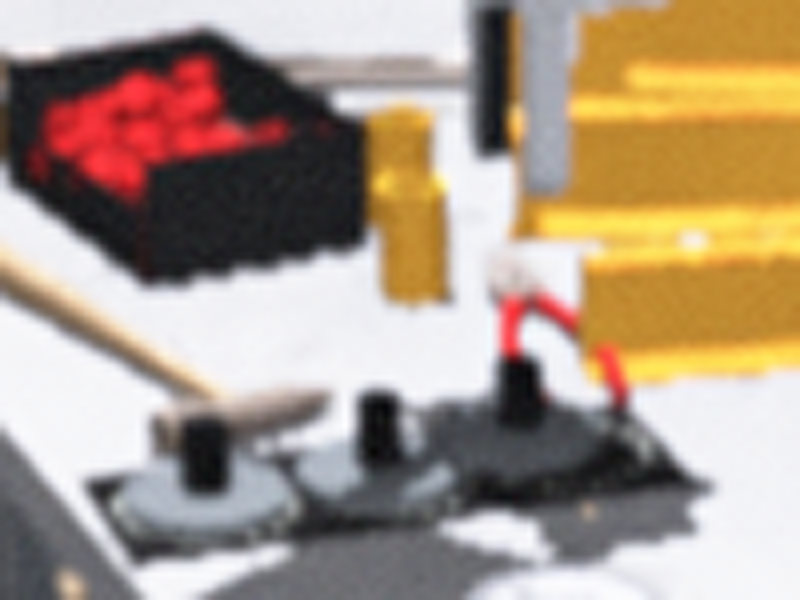

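Request:
carry_out --deltas '[[[0.2, -0.1, 0], 0, 0.5], [[0, 0, 1.5], 0, 0.5], [[0, 0, 1.5], 0, 0.5], [[0, 0, 1.5], 0, 0.5], [[0, 0, 0], 0, 0.5], [[0, 0, 0], 0, 0.5]]'

```text
clock: 22.85
eef_pos: [554.2, 367.8, 78.8]
eef_rot: [-3.141, -0.001, 3.141]
wrist_force: [0.5, 0.2, 0.7]
finger_gap: 47.1
```

Run:
```python
from m import *
st(); im,_=grab("scene","sc9"); crop(im,"sc9c",200,140,300,215,8)
```

```text
t 22.85 pos [554.2 367.8  78.8] rot [-3.1411e+00 -7.0000e-04  3.1409e+00] gap 47.1 F [0.5 0.2 0.7] M [ 0.05 -0.01 -0.01] j [ 0.53  0.67  1.28 -0.    1.19 -1.04]
```

View pics/sc9c.png

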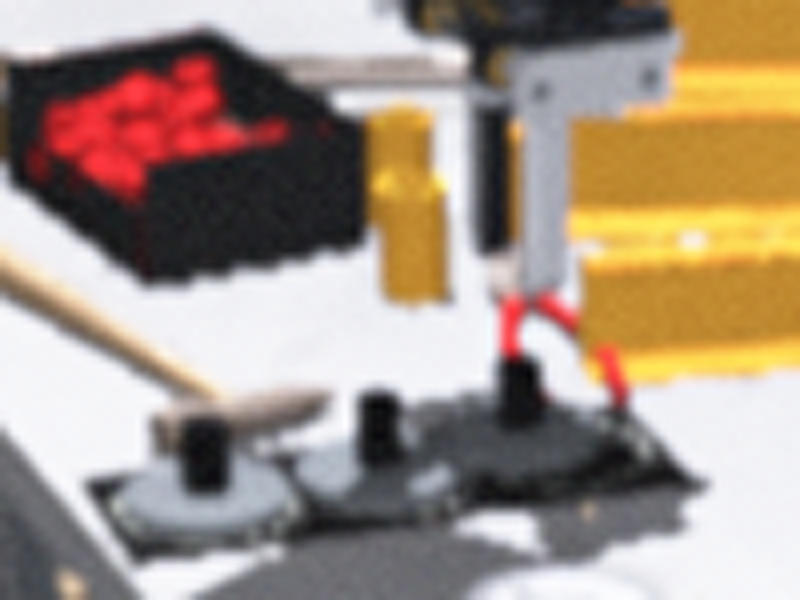

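Run:
```python
from m import *
d=np.load("top0.npy"); vv,uu=np.mgrid[100:290,60:260]; uv=np.c_[uu.ravel(),vv.ravel()]
e,r=ray("top",uv); P=e+r*d[uv[:,1],uv[:,0]][:,None]
m=(P[:,0]<640)&(P[:,1]>250)&(P[:,1]<480)&(P[:,2]>60); print(m.sum(),P[m][:10].round(0))
im=cv2.imread("pics/top0.png"); h=cv2.cvtColor(im,cv2.COLOR_BGR2HSV)
s=h[uv[:,1],uv[:,0]]; m=((s[:,0]<6)|(s[:,0]>174))&(s[:,1]>150)&(P[:,1]>300)&(P[:,1]<480)&(P[:,0]<650)
print(P[m][np.argsort(P[m][:,0])][:30].round(0).tolist())
```

```text
360 [[639. 452. 119.]
 [639. 449. 120.]
 [639. 447. 120.]
 [639. 444. 120.]
 [639. 442. 120.]
 [639. 439. 120.]
 [639. 437. 119.]
 [638. 433. 122.]
 [639. 432. 120.]
 [639. 429. 120.]]
[[574.0, 408.0, 11.0], [574.0, 411.0, 11.0], [574.0, 406.0, 10.0], [574.0, 395.0, 11.0], [574.0, 404.0, 9.0], [574.0, 393.0, 10.0], [574.0, 401.0, 9.0], [574.0, 398.0, 9.0], [576.0, 421.0, 13.0], [576.0, 427.0, 11.0], [576.0, 424.0, 11.0], [576.0, 397.0, 14.0], [576.0, 414.0, 12.0], [576.0, 406.0, 12.0], [577.0, 411.0, 11.0], [577.0, 417.0, 10.0], [577.0, 409.0, 11.0], [577.0, 395.0, 12.0], [577.0, 403.0, 11.0], [577.0, 401.0, 10.0], [577.0, 420.0, 7.0], [577.0, 393.0, 9.0], [578.0, 421.0, 15.0], [579.0, 413.0, 14.0], [579.0, 419.0, 12.0], [579.0, 405.0, 14.0], [579.0, 411.0, 13.0], [579.0, 425.0, 11.0], [579.0, 433.0, 10.0], [579.0, 436.0, 10.0]]
```

Run:
```python
from m import *
d=np.load("top0.npy"); vv,uu=np.mgrid[100:290,60:260]; uv=np.c_[uu.ravel(),vv.ravel()]
e,r=ray("top",uv); P=e+r*d[uv[:,1],uv[:,0]][:,None]
for y in range(250,480,20):
    m=(P[:,0]<700)&(abs(P[:,1]-y)<12)&(P[:,2]>50)
    if m.any(): k=np.argmin(P[m][:,0]); print(y,P[m][k].round(0))
```

```text
250 [659. 260.  76.]
270 [653. 277.  77.]
290 [652. 282.  79.]
390 [638. 402.  58.]
410 [610. 411.  57.]
430 [600. 439. 119.]
450 [599. 446. 121.]
470 [604. 462.  83.]
```

Request:
carry_out --deltas '[[[0, -0.15, 0], -5, 0.5], [[0, 0, 0], -5, 0.5], [[0, 0, 0], -5, 0.5], [[0, 0, 0], -5, 0.5], [[0, 0, 0], -5, 0.5], [[0, 0, 1.2], 0, 0.5], [[0, 0, 1.2], 0, 0.5], [[0, 0, 0.9], 0, 0.5], [[0, 0, 0], 0, 0.5], [[0, 0, 0], 0, 0.1], [[0, 0, 0], 0, 0.1], [[0, 0, 0], 0, 0.1], [[0, 0, 0], 0, 0.1], [[0, 0, 0], 0, 0.1], [[0, 0, 0], 0, 0.1], [[0, 0, 0], 0, 0.1]]'

```text
clock: 24.23
eef_pos: [554.5, 366.7, 45.9]
eef_rot: [3.142, 0.0, -2.706]
wrist_force: [-0.2, -0.1, -0.3]
finger_gap: 9.6
```

Run:
```python
from m import *
st(); im,_=grab("scene","sc10"); crop(im,"sc10c",200,140,300,215,8)
im,_=grab("top","t10"); crop(im,"t10c",140,170,290,290,5)
```

```text
t 24.23 pos [554.5 366.7  45.9] rot [ 3.1416e+00  2.0000e-04 -2.7057e+00] gap 9.6 F [-0.2 -0.1 -0.3] M [0.06 0.03 0.01] j [ 0.53  0.71  1.3   0.    1.13 -1.48]
```

View pics/sc10c.png

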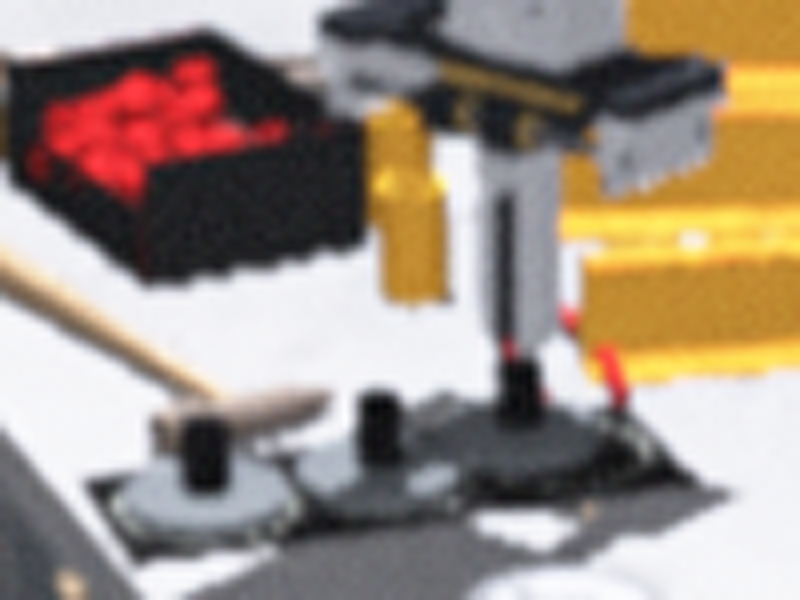

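View pics/t10c.png

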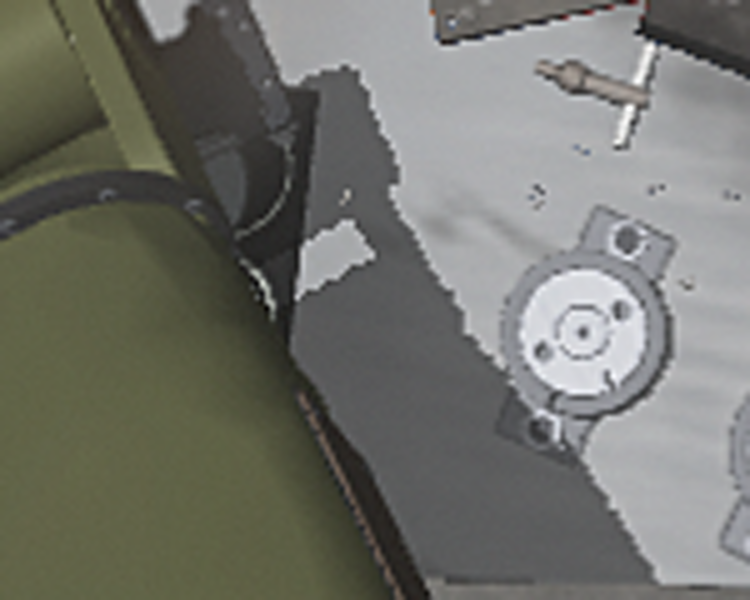

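Run:
```python
from m import *
p=proj("scene",[[554.5,366.7,24],[554.5,366.7,41],[553,364,41],[406.3,357,41],[486,351,41],[566,345,41]]); print(p.round(1), ((p-[200,140])*8).round(0))
# knob tops in scene crop px
for n,(u,v) in dict(k1=(520,365),k2=(380,398),k3=(205,422)).items():
    print(n,onto("scene",[(200+u/8-.45,140+v/8-.45)],41).round(1))
```

```text
[[264.6 188.9]
 [264.6 184.4]
 [264.5 184.7]
 [225.1 192.3]
 [247.9 189.1]
 [270.2 186.1]] [[517. 391.]
 [517. 355.]
 [516. 358.]
 [201. 418.]
 [383. 393.]
 [561. 369.]]
k1 [[551.6 360.1  41. ]]
k2 [[482.8 350.9  41. ]]
k3 [[406.4 357.   41. ]]
```

Run:
```python
from m import *
print(manip.tcp_to_tips,[a for a in dir(manip) if a[0]!='_'])
# sc5c: near finger tip bottom at (484,408), far finger (442,375); scale4 off(190,130)
p=proj("scene",[[454.3,-125.9-30,122.7-22],[454.3,-125.9-30,122.7],[454.3,-125.9+30,122.7-22],[454.3,-125.9+30,122.7]]); print(((p-[190,130])*4).round(0))
print(onto("scene",[(200+525/8,140+345/8)],24).round(0))
```

```text
22.0 ['Unreachable', 'read_state', 'tcp_to_tips']
[[482. 443.]
 [483. 413.]
 [439. 403.]
 [440. 374.]]
[[579. 413.  24.]]
```

Request:
carry_out --deltas '[[[0, 0, 0], 0, 0.5], [[0.2, -0.15, 0], 0, 0.5], [[0.2, -0.15, 0], 0, 0.5], [[0, 0, 0], 0, 0.5], [[0, 0, 0], 0, 0.5], [[0, 0, 0], 0, 0.5], [[0, 0, 0.4], 0, 0.5], [[0, 0, 0.4], 0, 0.5], [[0, 0, 0.4], 0, 0.5], [[0, 0, 0], 0, 0.5], [[0, 0, 0], 0, 0.5]]'

```text
clock: 25.25
eef_pos: [551.9, 362.2, 33.2]
eef_rot: [-3.141, -0.001, -2.706]
wrist_force: [0.4, 0.1, 0.2]
finger_gap: 47.1
```

Run:
```python
from m import *
st(); im,_=grab("scene","sc11"); crop(im,"sc11c",200,140,300,215,8)
```

```text
t 25.25 pos [551.9 362.2  33.2] rot [-3.1415e+00 -8.0000e-04 -2.7055e+00] gap 47.1 F [0.4 0.1 0.2] M [ 0.    0.04 -0.04] j [ 0.53  0.72  1.32 -0.    1.1  -1.48]
```

View pics/sc11c.png

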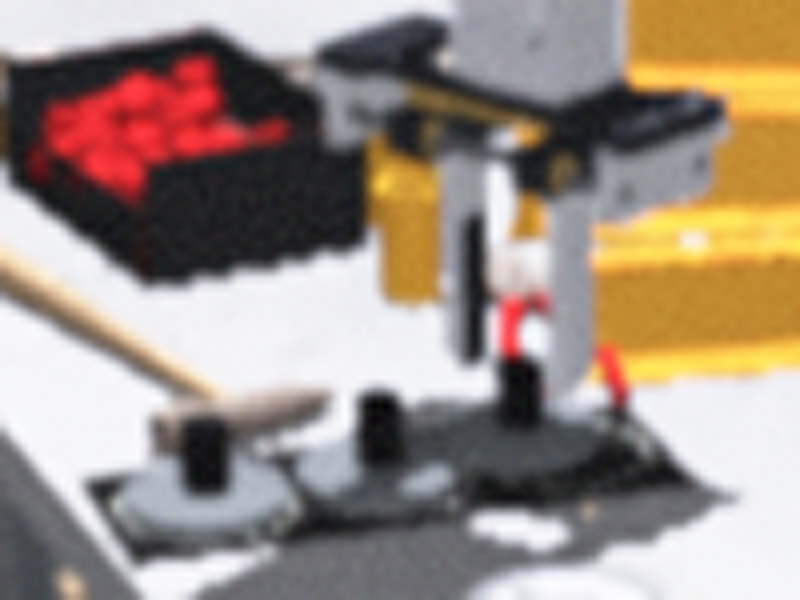

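Request:
carry_out --deltas '[[[0, 0, 0.4], 0, 0.5], [[0, 0, 0.4], 0, 0.5], [[0, 0, 0.3], 0, 0.5], [[0, 0, 0], 0, 0.5], [[0, 0, 0], 0, 0.1], [[0, 0, 0], 0, 0.1], [[0, 0, 0], 0, 0.1], [[0, 0, 0], 0, 0.1], [[0, 0, 0], 0, 0.1], [[0, 0, 0], 0, 0.1]]'

```text
clock: 26.13
eef_pos: [552.2, 362.4, 22.9]
eef_rot: [3.142, 0.0, -2.706]
wrist_force: [-1.0, 0.3, 1.4]
finger_gap: 21.3
```

Request:
carry_out --deltas '[[[0, 0, -1], 0, 0.1], [[0, 0, -1], 0, 0.1], [[0, 0, -1], 0, 0.1], [[-0.2, -0.7, 0], 0, 0.1], [[-0.2, -0.7, 0], 0, 0.1], [[-0.1, -0.8, 0], 0, 0.1], [[0, 0, 0], 0, 0.1], [[0, 0, 0], 0, 0.1], [[0, 0, 1], 0, 0.1], [[0, 0, 1], 0, 0.1], [[0, 0, 0.6], 0, 0.1], [[0, 0, 0.3], 0, 0.1], [[0, 0, 0.1], 0, 0.1], [[0, 0, 0], 0, 0.1], [[0, 0, 0], 0, 0.5], [[0, 0, 0], 0, 0.5], [[0, 0, 0], 0, 0.5], [[0, 0, 0], 0, 0.5]]'

```text
clock: 27.63
eef_pos: [565.9, 344.5, 22.5]
eef_rot: [3.142, -0.0, -2.706]
wrist_force: [-1.0, 0.3, 0.4]
finger_gap: 44.2
```

Request:
carry_out --deltas '[[[0, 0, -1.5], 0, 0.5], [[0, 0, -2], 0, 0.5], [[0, 0, -2.5], 0, 0.5], [[0, 0, -2.5], 0, 0.5], [[0, -2.5, 0], 5, 0.5], [[0, -2.5, 0], 5, 0.5], [[0, -2.5, 0], 5, 0.5], [[0, -2.5, 0], 5, 0.5], [[0, -2.5, 0], 5, 0.5], [[0, -2.5, 0], 0, 0.5], [[0, -2.5, 0], 0, 0.5], [[0, -2.5, 0], 0, 0.5], [[0, -2.5, 0], 0, 0.5], [[0, -2.5, 0], 0, 0.5], [[0, -2.5, 0], 0, 0.5], [[0, -2.5, 0], 0, 0.5], [[0, 0, 0], 0, 0.5], [[0, 0, 0], 0, 0.5]]'

```text
clock: 29.13
eef_pos: [598.0, 48.8, 107.8]
eef_rot: [3.142, 0.0, 3.139]
wrist_force: [-0.1, -0.1, -0.4]
finger_gap: 46.8
```

Run:
```python
from m import *
st(); im,_=grab("scene","sc12"); crop(im,"sc12c",200,140,300,215,8)
im,_=grab("top","t12"); crop(im,"t12c",140,160,290,280,5); crop(im,"t12d",390,230,450,295,8)
```

```text
t 29.13 pos [598.   48.8 107.8] rot [3.1415e+00 1.0000e-04 3.1394e+00] gap 46.8 F [-0.1 -0.1 -0.4] M [ 0.04 -0.03  0.  ] j [ 0.02  0.5   1.48  0.    1.16 -1.55]
```

View pics/t12c.png

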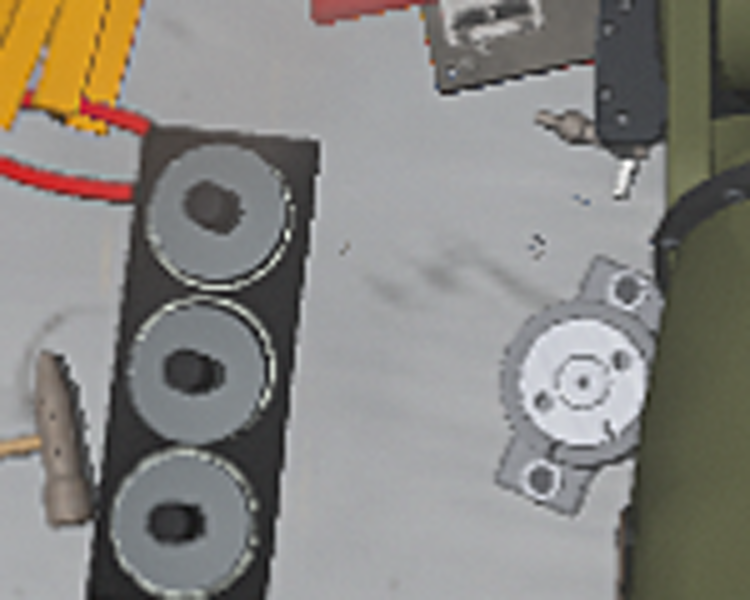

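View pics/sc12c.png

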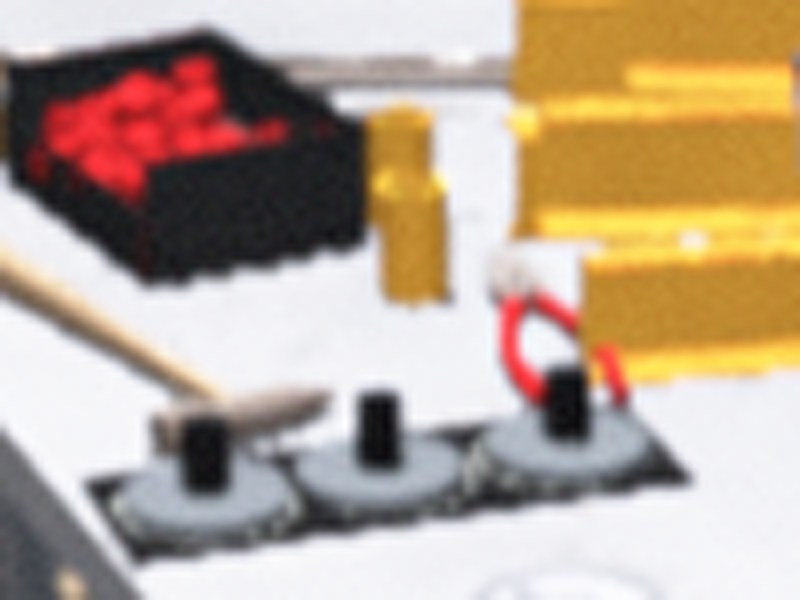

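Run:
```python
from m import *
im=cv2.imread("pics/t12.png"); h=cv2.cvtColor(im,cv2.COLOR_BGR2HSV)
m=((h[...,0]>8)&(h[...,0]<25)&(h[...,1]>70)).astype(np.uint8); m[:, :390]=0; m[:,450:]=0; m[:225]=0
m=cv2.morphologyEx(m,cv2.MORPH_CLOSE,np.ones((15,15),np.uint8))
c=max(cv2.findContours(m,0,1)[0],key=cv2.contourArea); q=cv2.approxPolyDP(c,4,True).reshape(-1,2); print(q.tolist(), cv2.minAreaRect(c))
big=cv2.resize(im[225:290,395:445],None,fx=12,fy=12,interpolation=cv2.INTER_CUBIC); cv2.imwrite("pics/rest.png",big)
ims=cv2.imread("pics/sc12.png"); crop(ims,"sc12r",280,260,350,320,10)
```

```text
[[425, 244], [405, 248], [413, 288], [433, 285]] ((418.8000183105469, 266.1289367675781), (43.142539978027344, 21.092485427856445), 79.5625228881836)
```

View pics/rest.png

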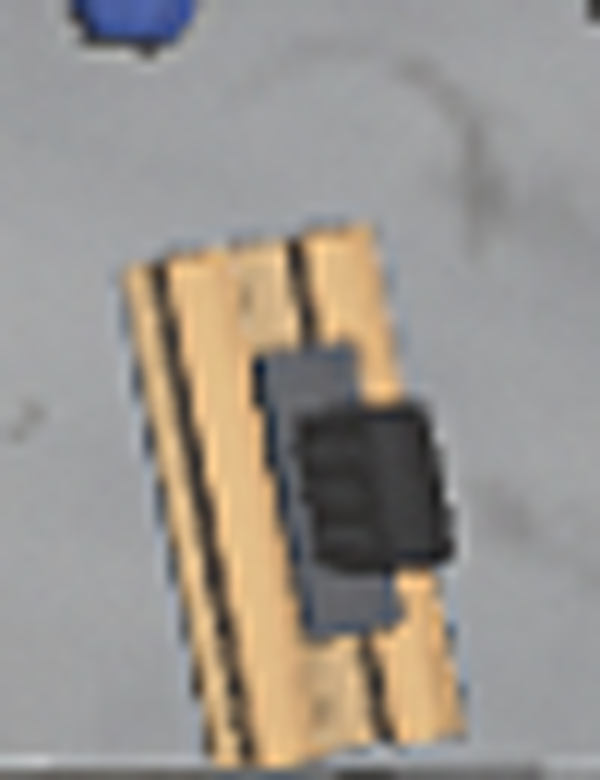

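View pics/sc12r.png

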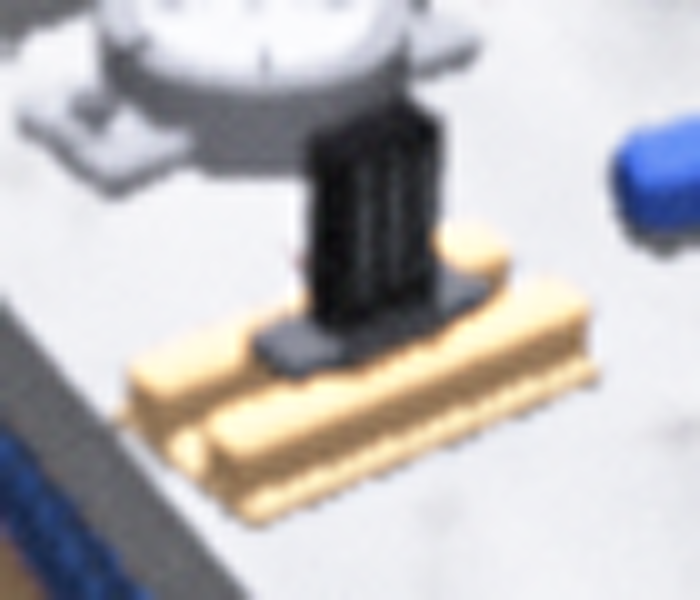

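Run:
```python
from m import *
f=lambda L:[(395+u/12-.46,225+v/12-.46) for u,v in L]
def rect(L,z,w):
    P=onto("top",f(L),z)[:,:2]; c=P.mean(0); d=(P[0]+P[1]-P[2]-P[3])/2; e=(P[1]+P[2]-P[0]-P[3])/2
    print(w,c.round(1),"len",np.linalg.norm(d).round(1),"wid",np.linalg.norm(e).round(1),"yaw",np.arctan2(d[1],d[0]).round(3), "yaw from side",(np.arctan2(e[1],e[0])+np.pi/2).round(3))
rect([(262,355),(352,347),(400,625),(312,637)],29,"bar")
rect([(362,407),(430,402),(452,563),(385,572)],81,"handle top")
rect([(165,262),(375,228),(465,735),(250,757)],21,"rest top")
g=lambda L:[(280+u/10-.45,260+v/10-.45) for u,v in L]
for p in g([(375,115)]): print("scene handle top",onto("scene",[p],81).round(1))
```

```text
bar [ 415.1 -267.8] len 59.5 wid 19.3 yaw 0.173 yaw from side 0.12
handle top [ 415.4 -267.5] len 32.9 wid 14.0 yaw 0.135 yaw from side 0.112
rest top [ 414.3 -266.5] len 107.1 wid 46.5 yaw 0.173 yaw from side 0.139
scene handle top [[ 415.8 -263.6   81. ]]
```

Request:
carry_out --deltas '[[[1.2, -2.1, 0], 0, 0.5], [[1.2, -2.1, 0], 0, 0.5], [[1.2, -2.1, 0], 0, 0.5], [[1.2, -2.1, 0], 0, 0.5], [[1.2, -2.1, 0], 0, 0.5], [[1.2, -2.1, 0], 0, 0.5], [[1.2, -2.1, 0], 0, 0.5], [[1.2, -2.1, 0], 0, 0.5], [[1.2, -2.1, 0], 0, 0.5], [[1.2, -2.1, 0], 0, 0.5], [[1.3, -2.1, 0], 0, 0.5], [[1.3, -2.1, 0], 0, 0.5], [[1.2, -2.1, 0], 0, 0.5], [[1.2, -2.1, 0], 0, 0.5], [[1.2, -2.1, 0], 0, 0.5], [[0, 0, 0], -4.5, 0.5], [[0, 0, 0], -4.5, 0.5], [[0, 0, 0], 0, 0.5], [[0, 0, 0], 0, 0.5]]'

```text
clock: 30.82
eef_pos: [416.3, -264.7, 107.8]
eef_rot: [-3.142, 0.0, -2.986]
wrist_force: [0.4, 0.5, 0.3]
finger_gap: 47.0
```

Run:
```python
from m import *
st(); im,_=grab("scene","sc13"); crop(im,"sc13c",260,210,360,310,7)
```

```text
t 30.82 pos [ 416.3 -264.7  107.8] rot [-3.1416e+00  1.0000e-04 -2.9861e+00] gap 47.0 F [0.4 0.5 0.3] M [ 0.04 -0.   -0.03] j [-0.64  0.28  1.79  0.    1.07 -2.37]
```

View pics/sc13c.png

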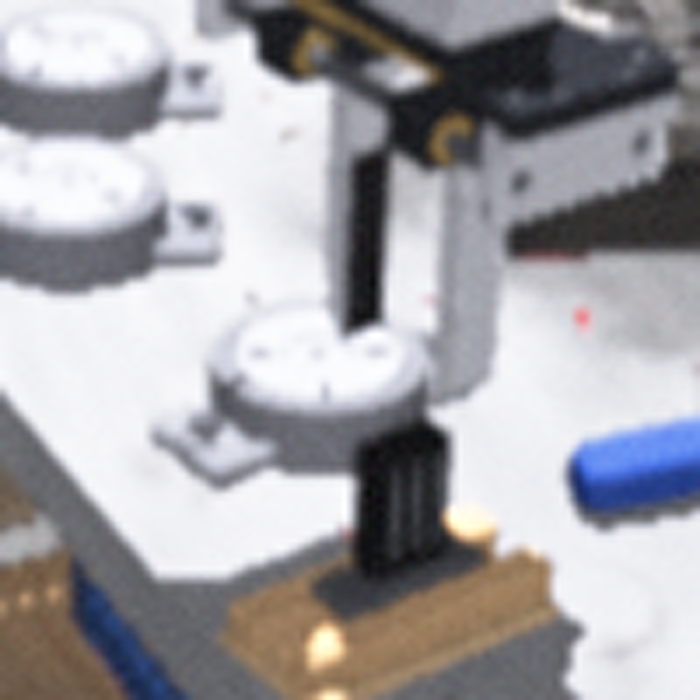

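Request:
carry_out --deltas '[[[0.1, -0.2, 1], 0, 0.5], [[0, 0, 1], 0, 0.5], [[0, 0, 1], 0, 0.5], [[0, 0, 1], 0, 0.5], [[0, 0, 0], 0, 0.5], [[0, 0, 0], 0, 0.5]]'

```text
clock: 31.37
eef_pos: [414.9, -267.2, 66.9]
eef_rot: [3.14, -0.001, -2.985]
wrist_force: [0.3, 0.1, -0.4]
finger_gap: 47.2
```

Run:
```python
from m import *
st(); im,_=grab("scene","sc14"); crop(im,"sc14c",280,210,360,310,7)
```

```text
t 31.37 pos [ 414.9 -267.2   66.9] rot [ 3.1404e+00 -1.1000e-03 -2.9850e+00] gap 47.2 F [ 0.3  0.1 -0.4] M [ 0.01 -0.04  0.04] j [-0.65  0.35  1.82 -0.    0.98 -2.37]
```

View pics/sc14c.png

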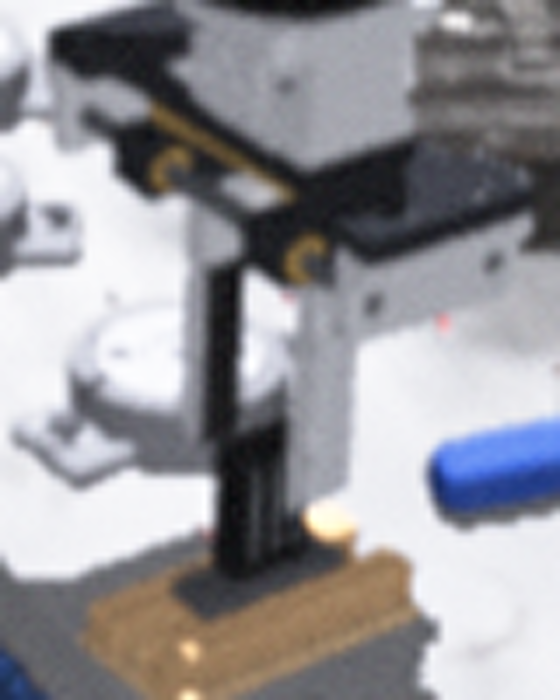

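Request:
carry_out --deltas '[[[0, 0, 0.9], 0, 0.5], [[0, 0, 0.9], 0, 0.5], [[0, 0, 0.7], 0, 0.5], [[0, 0, 0], 0, 0.5], [[0, 0, 0], 0, 0.0], [[0, 0, 0], 0, 0.0], [[0, 0, 0], 0, 0.0], [[0, 0, 0], 0, 0.0], [[0, 0, 0], 0, 0.0], [[0, 0, 0], 0, 0.0], [[0, 0, 0], 0, 0.0], [[0, 0, 0], 0, 0.0]]' --grip_force 50

```text
clock: 32.42
eef_pos: [415.3, -267.5, 43.0]
eef_rot: [-3.141, 0.0, -2.985]
wrist_force: [-1.3, 0.2, 3.6]
finger_gap: 15.4
```

Run:
```python
from m import *
st()
im=cv2.imread("pics/t6.png")
# rings: (crop t6d x5 off 230,200)
H={1:[(170,158),(92,201)],2:[(400,275),(325,321)],3:[(706,203),(675,284)]}
C={1:(131,182),2:(362,299),3:(690,243)}
hy={1:-.387,2:-.421,3:.176}
for k in H:
    q=[dark(im,230+(a)/5-.4,200+b/5-.4,3) for a,b in H[k]]; P=onto("top",q,28); d=P[0]-P[1]
    c=onto("top",[dark(im,230+C[k][0]/5-.4,200+C[k][1]/5-.4,2)],28)
    yaw=np.arctan2(d[1],d[0])
    print(k,"mid",P.mean(0).round(1),"cen",c.round(1),"len",np.linalg.norm(d).round(1),"yaw",yaw.round(3),"q=",(1.2-((yaw-hy[k]-np.pi/2)%np.pi)).round(3))
```

```text
t 32.42 pos [ 415.3 -267.5   43. ] rot [-3.1413e+00  3.0000e-04 -2.9849e+00] gap 15.4 F [-1.3  0.2  3.6] M [0.07 0.14 0.03] j [-0.65  0.38  1.83  0.    0.93 -2.37]
1 mid [483.3 152.1  28. ] cen [[481.7 151.9  28. ]] len 44.9 yaw -1.053 q= 0.295
2 mid [425.6  35.3  28. ] cen [[425.3  35.7  28. ]] len 42.8 yaw -0.997 q= 0.205
3 mid [ 456.8 -129.1   28. ] cen [[ 456.5 -128.6   28. ]] len 42.5 yaw -0.357 q= 0.162
```

Request:
carry_out --deltas '[[[0, 0, -0.5], 0, 0.0], [[0, 0, -1.5], 0, 0.0], [[0, 0, -1.5], 0, 0.0], [[0, 0, -1.3], 0, 0.0], [[-0.8, 1.6, 0], 0, 0.0], [[-0.8, 1.6, 0], 0, 0.0], [[-0.8, 1.6, 0], 0, 0.0], [[-0.8, 1.6, 0], 0, 0.0], [[-0.8, 1.6, 0], 0, 0.0], [[-0.8, 1.6, 0], 0, 0.0], [[-0.8, 1.7, 0], 0, 0.0], [[-0.7, 1.7, 0], 0, 0.0], [[0, 0, 0], 4.9, 0.0], [[0, 0, 0], 4.9, 0.0], [[0, 0, 0], 4.9, 0.0], [[0, 0, 0], 4.9, 0.0], [[0, 0, 0], 4.9, 0.0], [[0, 0, 0], 4.9, 0.0], [[0, 0, 0], 0, 0.0], [[0, 0, 0], 0, 0.0]]'

```text
clock: 34.08
eef_pos: [457.0, -129.1, 90.8]
eef_rot: [-3.142, -0.0, 2.788]
wrist_force: [1.1, -0.3, -1.9]
finger_gap: 15.6
```

Run:
```python
from m import *
st(); im,_=grab("scene","sc15"); crop(im,"sc15c",260,200,350,290,8)
t,_=grab("top","t15"); crop(t,"t15c",140,160,440,290,2.6)
i12=cv2.imread("pics/t12.png")
print(disc(i12,140+216/5,160+217/5), "cap1 true 565.9 344.5")
p=dark(i12,140+212/5,160+208/5,6,70); print(onto("top",[p],30).round(1))
```

```text
t 34.08 pos [ 457.  -129.1   90.8] rot [-3.1416e+00 -2.0000e-04  2.7879e+00] gap 15.6 F [ 1.1 -0.3 -1.9] M [ 0.   -0.04 -0.04] j [-0.35  0.27  1.85 -0.    1.02 -1.57]
(array([564.62407647, 343.95214568]), np.float64(38.63836697059858), 78) cap1 true 565.9 344.5
[[566.5 342.7  30. ]]
```

View pics/sc15c.png

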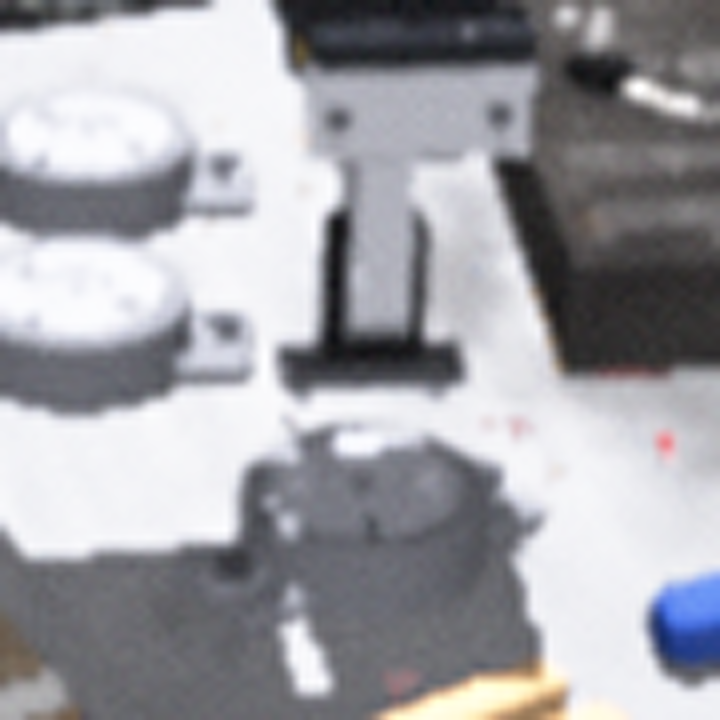

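View pics/t15c.png

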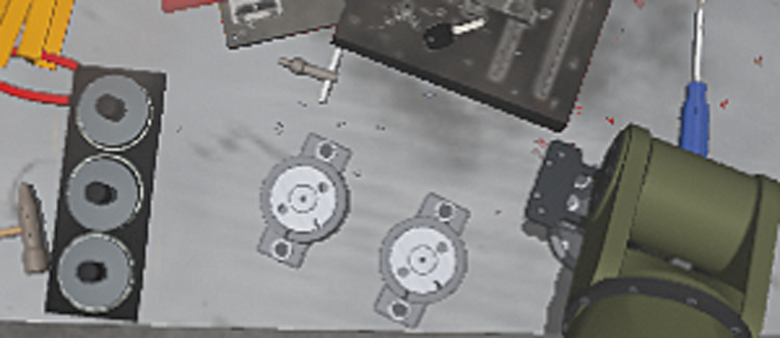

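Request:
carry_out --deltas '[[[0, 0, 1], 0, 0.0], [[0, 0, 1], 0, 0.0], [[0, 0, 0.7], 0, 0.0], [[0, 0, 0.2], 0, 0.0], [[0, 0, 0.2], 0, 0.0], [[0, 0, 0], 0, 0.0], [[0, 0, 0], 0, 0.0]]'

```text
clock: 34.77
eef_pos: [457.2, -129.2, 59.8]
eef_rot: [-3.142, 0.0, 2.785]
wrist_force: [0.5, -0.2, -1.6]
finger_gap: 16.1
```

Run:
```python
from m import *
st(); im,_=grab("scene","sc16"); crop(im,"sc16c",270,220,340,290,10)
```

```text
t 34.77 pos [ 457.2 -129.2   59.8] rot [-3.1416e+00  1.0000e-04  2.7854e+00] gap 16.1 F [ 0.5 -0.2 -1.6] M [-0.03 -0.01  0.  ] j [-0.35  0.32  1.87 -0.    0.95 -1.57]
```

View pics/sc16c.png

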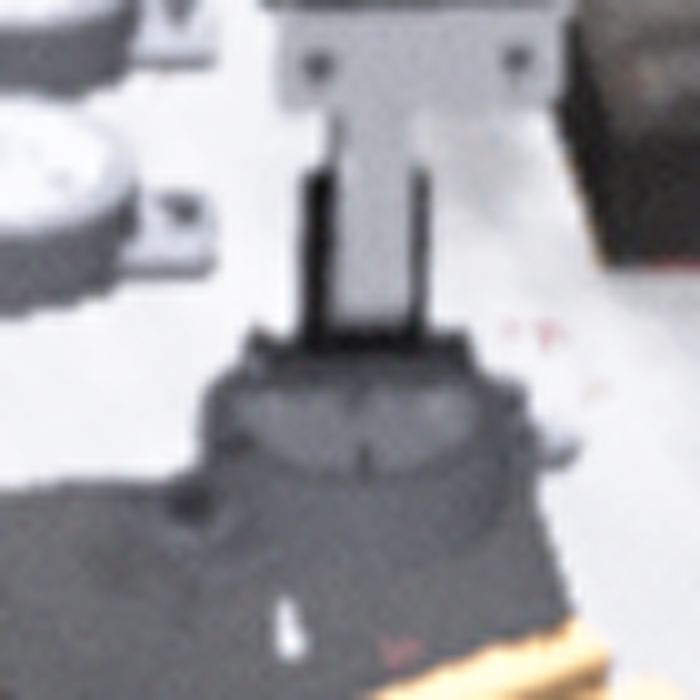

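Request:
carry_out --deltas '[[[0, 0, 0.2], 0, 0.0], [[0, 0, 0.1], 0, 0.0], [[0, 0, 0], 0, 0.0], [[0, 0, 0], 0, 0.0]]'

```text
clock: 35.15
eef_pos: [457.1, -129.2, 56.7]
eef_rot: [3.142, -0.0, 2.785]
wrist_force: [0.8, -0.2, -1.8]
finger_gap: 15.8
```

Request:
carry_out --deltas '[[[0, 0, 0.2], 0, 0.0], [[0, 0, 0.2], 0, 0.0], [[0, 0, 0.1], 0, 0.0], [[0, 0, 0], 0, 0.0], [[0, 0, 0], 0, 0.0]]'

```text
clock: 35.57
eef_pos: [457.1, -129.2, 51.7]
eef_rot: [-3.142, -0.0, 2.785]
wrist_force: [-0.8, -0.0, -2.4]
finger_gap: 15.5
```

Request:
carry_out --deltas '[[[0, 0, 0], 3, 0.0], [[0, 0, 0], 3, 0.0], [[0, 0, 0], 3, 0.0], [[0, 0, 0], 3, 0.0], [[0, 0, 0], 3, 0.0], [[0, 0, 0], 3, 0.0], [[0, 0, 0], 3, 0.0], [[0, 0, 0], 3, 0.0], [[0, 0, 0], 3, 0.0], [[0, 0, 0], 3, 0.0], [[0, 0, 0], 3, 0.0], [[0, 0, 0], 3, 0.0], [[0, 0, 0], 3, 0.0], [[0, 0, 0], 3, 0.0], [[0, 0, 0], 3, 0.0], [[0, 0, 0], 3, 0.0], [[0, 0, 0], 3, 0.0], [[0, 0, 0], 0, 0.0], [[0, 0, 0], 0, 0.0]]'

```text
clock: 37.15
eef_pos: [456.9, -129.3, 51.8]
eef_rot: [-3.141, 0.0, 1.897]
wrist_force: [-3.1, -3.0, -1.1]
finger_gap: 16.0
```

```bash
python3 -c "
from m import *
st()"
```

```text
t 37.15 pos [ 456.9 -129.3   51.8] rot [-3.1411e+00  1.0000e-04  1.8968e+00] gap 16.0 F [-3.1 -3.  -1.1] M [-0.58  0.61  0.09] j [-0.35  0.33  1.88 -0.    0.93 -0.68]
```

Request:
carry_out --deltas '[[[0, 0, 0], 2, 0.0], [[0, 0, 0], 2, 0.0], [[0, 0, 0], 2, 0.0], [[0, 0, 0], 2, 0.0], [[0, 0, 0], 2, 0.0], [[0, 0, 0], 2, 0.0], [[0, 0, 0], 0, 0.0], [[0, 0, 0], 0, 0.0]]'

```text
clock: 37.82
eef_pos: [456.7, -129.4, 51.7]
eef_rot: [-3.141, 0.0, 1.688]
wrist_force: [-4.7, -2.5, 0.3]
finger_gap: 15.9
```

```bash
python3 -c "
from m import *
st()"
```

```text
t 37.82 pos [ 456.7 -129.4   51.7] rot [-3.1405e+00  1.0000e-04  1.6876e+00] gap 15.9 F [-4.7 -2.5  0.3] M [-0.69  1.06  0.13] j [-0.35  0.33  1.88 -0.    0.93 -0.47]
```

Request:
carry_out --deltas '[[[0, 0, 0], 1, 0.0], [[0, 0, 0], 1, 0.0], [[0, 0, 0], 1, 0.0], [[0, 0, 0], 0, 0.0], [[0, 0, 0], 0, 0.0]]'

```text
clock: 38.23
eef_pos: [456.6, -129.4, 51.7]
eef_rot: [-3.14, 0.0, 1.635]
wrist_force: [-4.8, -3.8, 0.3]
finger_gap: 15.6
```

```bash
python3 -c "
from m import *
st()"
```

```text
t 38.23 pos [ 456.6 -129.4   51.7] rot [-3.1403e+00  2.0000e-04  1.6355e+00] gap 15.6 F [-4.8 -3.8  0.3] M [-0.81  1.13  0.18] j [-0.35  0.33  1.88 -0.    0.93 -0.42]
```

Request:
carry_out --deltas '[[[0, 0, 0], 1, 0.0], [[0, 0, 0], 1, 0.0], [[0, 0, 0], 1, 0.0], [[0, 0, 0], 0, 0.0], [[0, 0, 0], 0, 0.0]]'

```text
clock: 38.65
eef_pos: [456.6, -129.4, 51.7]
eef_rot: [-3.14, 0.001, 1.584]
wrist_force: [-5.1, -2.8, 1.1]
finger_gap: 16.0
```

```bash
python3 -c "
from m import *
st()
im,_=grab('scene','sc17'); crop(im,'sc17c',270,220,340,290,10)"
```

```text
t 38.65 pos [ 456.6 -129.4   51.7] rot [-3.1402e+00  5.0000e-04  1.5841e+00] gap 16.0 F [-5.1 -2.8  1.1] M [-0.76  1.16  0.79] j [-0.35  0.33  1.88 -0.    0.93 -0.37]
```

View pics/sc17c.png

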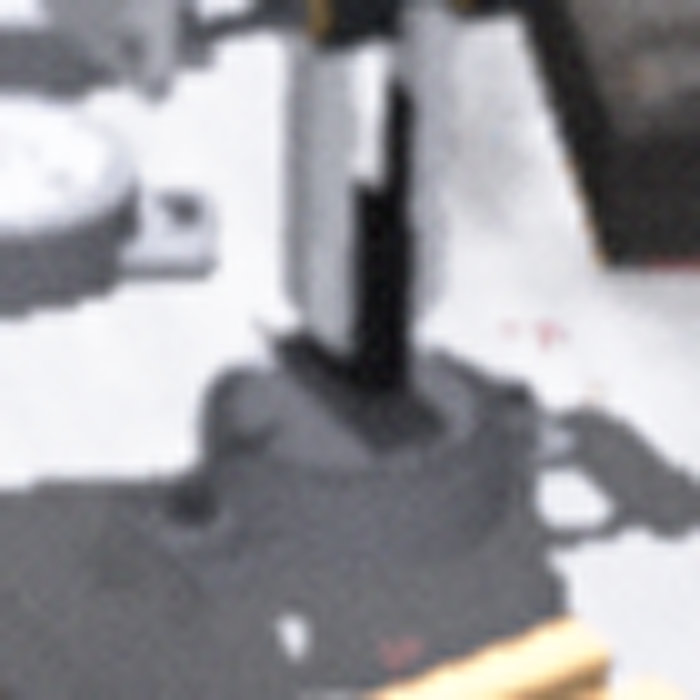

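Request:
carry_out --deltas '[[[0, 0, 0], 1, 0.0], [[0, 0, 0], 0, 0.0], [[0, 0, 0], 0, 0.0], [[0, 0, 0], 0, 0.0]]'

```text
clock: 39.03
eef_pos: [456.6, -129.4, 51.7]
eef_rot: [-3.14, 0.001, 1.567]
wrist_force: [-5.1, -3.0, 0.9]
finger_gap: 16.4
```

```bash
python3 -c "
from m import *
st()"
```

```text
t 39.03 pos [ 456.6 -129.4   51.7] rot [-3.1402e+00  6.0000e-04  1.5671e+00] gap 16.4 F [-5.1 -3.   0.9] M [-0.76  1.16  0.92] j [-0.35  0.33  1.88 -0.    0.93 -0.35]
```

Request:
carry_out --deltas '[[[0, 0, 0], -2.5, 0.0], [[0, 0, 0], -2.5, 0.0], [[0, 0, 0], -2.0, 0.0], [[0, 0, 0], 0, 0.0], [[0, 0, 0], 0, 0.0]]'

```text
clock: 39.45
eef_pos: [457.2, -129.1, 51.8]
eef_rot: [3.141, -0.0, 1.686]
wrist_force: [-0.2, 0.1, -2.0]
finger_gap: 15.7
```

```bash
python3 -c "
from m import *
st()"
```

```text
t 39.45 pos [ 457.2 -129.1   51.8] rot [ 3.1413e+00 -1.0000e-04  1.6856e+00] gap 15.7 F [-0.2  0.1 -2. ] M [-0.09  0.1   0.05] j [-0.35  0.33  1.88  0.    0.93 -0.47]
```

Request:
carry_out --deltas '[[[0, 0, -0.5], 0, 0.0], [[0, 0, -1], 0, 0.0], [[0, 0, -1.5], 0, 0.0], [[0, 0, -1.5], 0, 0.0], [[2.1, -0.1, 0], 0, 0.0], [[2.1, -0.2, 0], 0, 0.0], [[2.1, -0.2, 0], 0, 0.0], [[2.1, -0.2, 0], 0, 0.0], [[2.1, -0.2, 0], 0, 0.0], [[2.1, -0.2, 0], 0, 0.0], [[2.1, -0.1, 0], 0, 0.0], [[2.0, -0.1, 0], 0, 0.0], [[0, 0, 0], -5.3, 0.0], [[0, 0, 0], -5.3, 0.0], [[0, 0, 0], -5.3, 0.0], [[0, 0, 0], -5.2, 0.0], [[0, 0, 0], -5.2, 0.0], [[0, 0, 0], 0, 0.0], [[0, 0, 0], 0, 0.0]]'

```text
clock: 41.03
eef_pos: [425.3, 35.2, 97.4]
eef_rot: [3.141, 0.0, 2.142]
wrist_force: [-0.6, -0.6, -1.7]
finger_gap: 15.5
```

```bash
python3 -c "
from m import *
st()
im,_=grab('scene','sc18'); crop(im,'sc18c',240,210,340,290,8)
im,_=grab('top','t18'); crop(im,'t18c',140,160,440,290,2.6)
crop(im,'t18d',335,210,400,280,9)
"
```

```text
t 41.03 pos [425.3  35.2  97.4] rot [3.1408e+00 4.0000e-04 2.1417e+00] gap 15.5 F [-0.6 -0.6 -1.7] M [-0.05  0.01 -0.01] j [-0.    0.16  1.97  0.    1.01 -0.57]
```

View pics/sc18c.png

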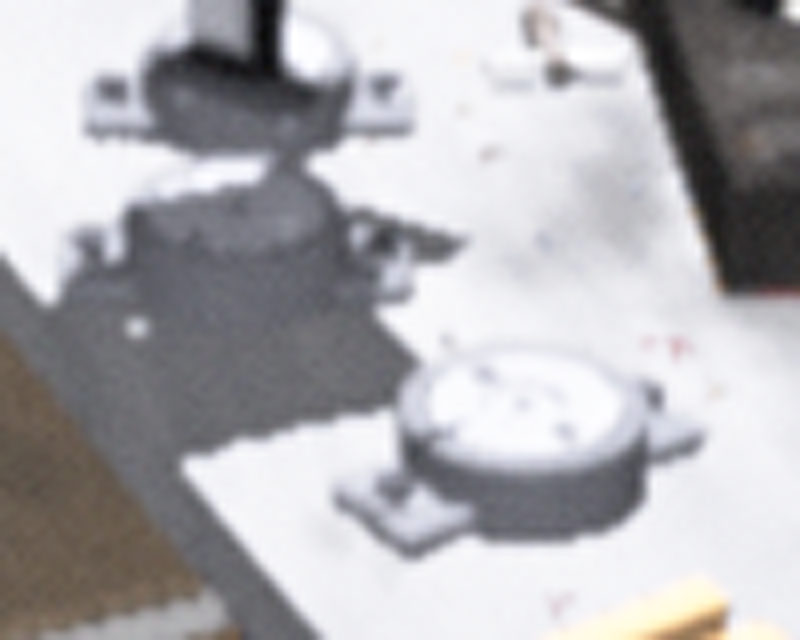

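View pics/t18c.png

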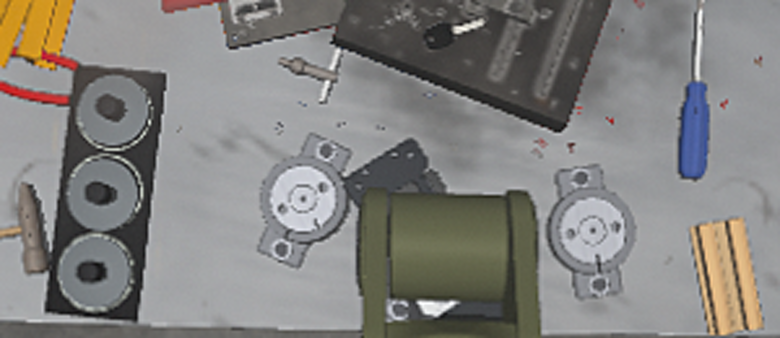

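View pics/t18d.png

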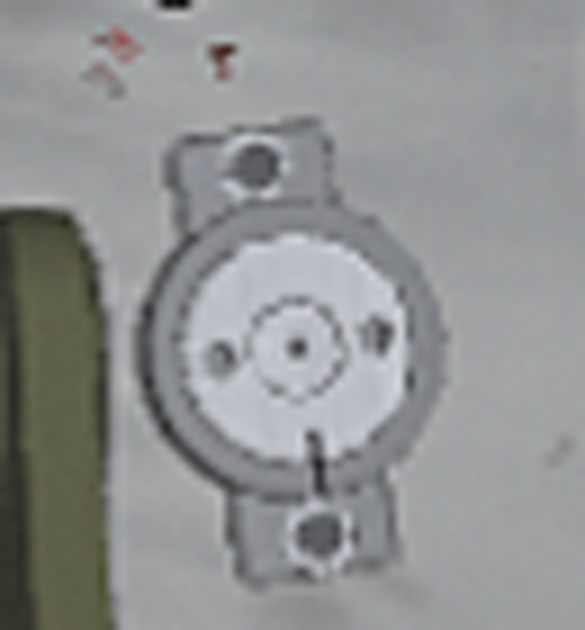

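Request:
carry_out --deltas '[[[0, 0, 1.2], 0, 0.0], [[0, 0, 1.2], 0, 0.0], [[0, 0, 1], 0, 0.0], [[0, 0, 0.3], 0, 0.0], [[0, 0, 0.2], 0, 0.0], [[0, 0, 0.2], 0, 0.0], [[0, 0, 0], 0, 0.0], [[0, 0, 0], 0, 0.0]]'

```text
clock: 41.8
eef_pos: [425.3, 35.2, 56.1]
eef_rot: [3.141, 0.0, 2.144]
wrist_force: [-0.4, -0.5, -2.0]
finger_gap: 15.7
```

Request:
carry_out --deltas '[[[0, 0, 0.2], 0, 0.0], [[0, 0, 0.2], 0, 0.0], [[0, 0, 0], 0, 0.0], [[0, 0, 0], 0, 0.0]]'

```text
clock: 42.13
eef_pos: [425.0, 35.2, 51.7]
eef_rot: [-3.141, -0.0, 2.145]
wrist_force: [0.0, 0.6, -1.1]
finger_gap: 16.0
```

```bash
python3 -c "
from m import *
st()"
```

```text
t 42.13 pos [425.   35.2  51.7] rot [-3.1415e+00 -1.0000e-04  2.1446e+00] gap 16.0 F [ 0.   0.6 -1.1] M [-0.07 -0.02 -0.01] j [-0.    0.24  2.   -0.    0.9  -0.58]
```

Request:
carry_out --deltas '[[[0, 0, 0], 3, 0.0], [[0, 0, 0], 3, 0.0], [[0, 0, 0], 3, 0.0], [[0, 0, 0], 3, 0.0], [[0, 0, 0], 3, 0.0], [[0, 0, 0], 3, 0.0], [[0, 0, 0], 3, 0.0], [[0, 0, 0], 3, 0.0], [[0, 0, 0], 3, 0.0], [[0, 0, 0], 3, 0.0], [[0, 0, 0], 3, 0.0], [[0, 0, 0], 3, 0.0], [[0, 0, 0], 3, 0.0], [[0, 0, 0], 3, 0.0], [[0, 0, 0], 3, 0.0], [[0, 0, 0], 3, 0.0], [[0, 0, 0], 3, 0.0], [[0, 0, 0], 3, 0.0], [[0, 0, 0], 3, 0.0], [[0, 0, 0], 0, 0.0]]'

```text
clock: 43.8
eef_pos: [424.9, 35.3, 51.8]
eef_rot: [-3.141, 0.0, 1.148]
wrist_force: [-1.8, 1.2, -0.3]
finger_gap: 15.6
```

Request:
carry_out --deltas '[[[0, 0, 0], 1, 0.0], [[0, 0, 0], 1, 0.0], [[0, 0, 0], 1, 0.0], [[0, 0, 0], 1, 0.0], [[0, 0, 0], 0, 0.0], [[0, 0, 0], 0, 0.0]]'

```text
clock: 44.3
eef_pos: [424.9, 35.3, 51.7]
eef_rot: [-3.141, 0.0, 1.08]
wrist_force: [-3.9, 0.9, 1.3]
finger_gap: 15.8
```

```bash
python3 -c "
from m import *
st()"
```

```text
t 44.3 pos [424.9  35.3  51.7] rot [-3.1412e+00  1.0000e-04  1.0803e+00] gap 15.8 F [-3.9  0.9  1.3] M [0.26 0.93 0.11] j [-0.    0.24  2.    0.    0.9   0.49]
```

Request:
carry_out --deltas '[[[0, 0, 0], 1, 0.0], [[0, 0, 0], 1, 0.0], [[0, 0, 0], 1, 0.0], [[0, 0, 0], 1, 0.0], [[0, 0, 0], 0, 0.0], [[0, 0, 0], 0, 0.0]]'

```text
clock: 44.8
eef_pos: [424.9, 35.3, 51.7]
eef_rot: [-3.141, 0.0, 1.01]
wrist_force: [-3.9, 1.9, 2.2]
finger_gap: 15.6
```

```bash
python3 -c "
from m import *
st()"
```

```text
t 44.8 pos [424.9  35.3  51.7] rot [-3.1413e+00  3.0000e-04  1.0097e+00] gap 15.6 F [-3.9  1.9  2.2] M [0.4  1.16 0.48] j [-0.    0.24  2.   -0.    0.9   0.56]
```

Request:
carry_out --deltas '[[[0, 0, 0], 1, 0.0], [[0, 0, 0], 1, 0.0], [[0, 0, 0], 0.5, 0.0], [[0, 0, 0], 0, 0.0], [[0, 0, 0], 0, 0.0], [[0, 0, 0], 0, 0.0]]'

```text
clock: 45.3
eef_pos: [424.9, 35.3, 51.7]
eef_rot: [-3.141, 0.0, 0.967]
wrist_force: [-4.4, 1.6, 1.8]
finger_gap: 15.7
```

```bash
python3 -c "
from m import *
st()"
```

```text
t 45.3 pos [424.9  35.3  51.7] rot [-3.1414e+00  5.0000e-04  9.6690e-01] gap 15.7 F [-4.4  1.6  1.8] M [0.34 1.16 0.87] j [-0.    0.24  2.   -0.    0.9   0.6 ]
```

Stop reached (moment 0.87 N m). Backing off, then lifting and looking.

Request:
carry_out --deltas '[[[0, 0, 0], -2.5, 0.0], [[0, 0, 0], -2.5, 0.0], [[0, 0, 0], -2.0, 0.0], [[0, 0, 0], 0, 0.0], [[0, 0, 0], 0, 0.0]]'

```text
clock: 45.72
eef_pos: [425.5, 35.1, 51.8]
eef_rot: [3.141, -0.0, 1.087]
wrist_force: [0.4, -0.5, -1.5]
finger_gap: 15.5
```

```bash
python3 -c "
from m import *
st()"
```

```text
t 45.72 pos [425.5  35.1  51.8] rot [ 3.1406e+00 -4.0000e-04  1.0869e+00] gap 15.5 F [ 0.4 -0.5 -1.5] M [-0.04  0.1   0.03] j [-0.    0.24  2.   -0.    0.9   0.48]
```

Run:
```python
from m import *
for n in ("t4","t6","t15","t18","t10"):
    im=cv2.imread(f"pics/{n}.png")
    q=[dark(im,230+(a)/5-.4,200+b/5-.4,3) for a,b in [(170,158),(92,201)]]; P=onto("top",q,28); d=P[0]-P[1]
    b=[dark(im,265.2,217.4,4),dark(im,248.4,255.9,4)]; B=onto("top",b,10)
    c=onto("top",[dark(im,230+131/5-.4,200+182/5-.4,2)],28)[0]
    print(n,P.mean(0)[:2].round(1),"cen",c[:2].round(1),B.mean(0)[:2].round(1),np.arctan2(d[1],d[0]).round(3),np.linalg.norm(d).round(1))
```

```text
t4 [483.3 152.1] cen [481.7 151.9] [481.7 150.9] -1.053 44.9
t6 [483.3 152.1] cen [481.7 151.9] [481.6 150.9] -1.053 44.9
t15 [483.3 152.1] cen [481.7 151.9] [481.6 150.9] -1.053 44.9
t18 [483.3 152.1] cen [481.7 151.9] [481.6 150.9] -1.052 44.9
t10 [483.3 152.1] cen [481.7 151.9] [484.  150.2] -1.052 45.0
```

Request:
carry_out --deltas '[[[0, 0, -0.5], 0, 0.0], [[0, 0, -1], 0, 0.0], [[0, 0, -1.5], 0, 0.0], [[0, 0, -1.5], 0, 0.0], [[1.8, 0, 0], 0, 0.0], [[1.8, 0, 0], 0, 0.0], [[1.8, -0.1, 0], 0, 0.0], [[1.9, -0.1, 0], 0, 0.0], [[1.9, -0.1, 0], 0, 0.0], [[1.9, -0.1, 0], 0, 0.0], [[1.85, 0, 0], 0, 0.0], [[0, 0, 0], -5.2, 0.0], [[0, 0, 0], -5.2, 0.0], [[0, 0, 0], -5.2, 0.0], [[0, 0, 0], -5.2, 0.0], [[0, 0, 0], -5.2, 0.0], [[0, 0, 0], -5.2, 0.0], [[0, 0, 0], -5.2, 0.0], [[0, 0, 0], -5.2, 0.0], [[0, 0, 0], -5.2, 0.0]]'

```text
clock: 47.38
eef_pos: [481.8, 151.9, 97.8]
eef_rot: [3.141, 0.0, 1.909]
wrist_force: [1.5, 0.6, -2.4]
finger_gap: 16.2
```

Request:
carry_out --deltas '[[[0, 0, 0], -5.3, 0.0], [[0, 0, 0], -5.3, 0.0], [[0, 0, 0], 0, 0.0], [[0, 0, 0], 0, 0.0], [[0, 0, 0], 0, 0.0]]'

```text
clock: 47.8
eef_pos: [481.7, 151.8, 97.2]
eef_rot: [3.141, 0.0, 2.087]
wrist_force: [-0.9, -0.1, -2.1]
finger_gap: 15.9
```

```bash
python3 -c "
from m import *
st()
im,_=grab('scene','sc19'); crop(im,'sc19c',200,140,300,240,7)
im,_=grab('top','t19'); crop(im,'t19c',140,160,440,290,2.6)
crop(im,'t19d',270,225,335,290,9)
"
```

```text
t 47.8 pos [481.7 151.8  97.2] rot [3.1411e+00 2.0000e-04 2.0873e+00] gap 15.9 F [-0.9 -0.1 -2.1] M [0.02 0.   0.02] j [ 0.23  0.32  1.76 -0.    1.06 -0.28]
```

View pics/t19c.png

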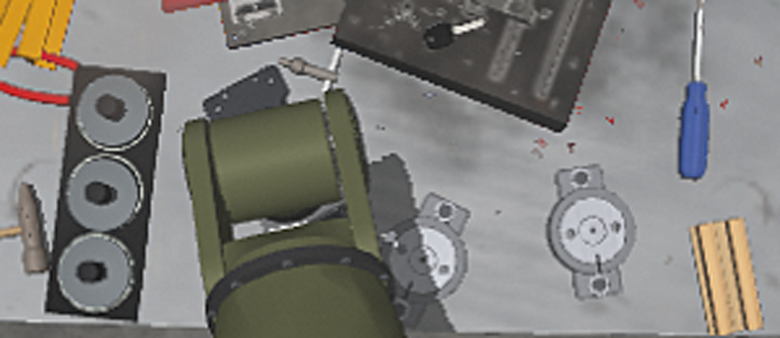

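View pics/t19d.png

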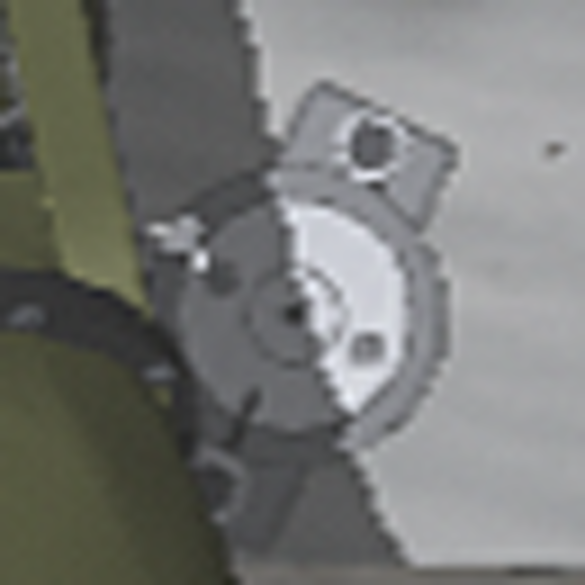

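View pics/sc19c.png

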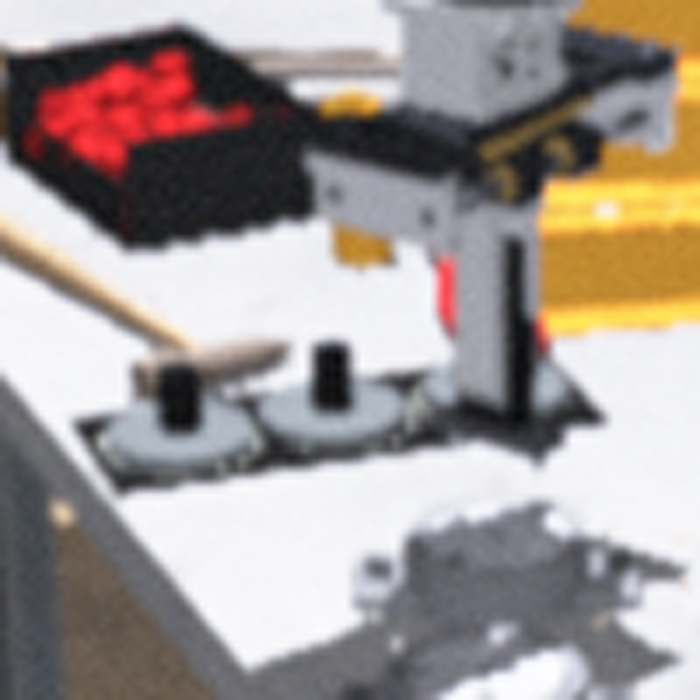

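Ring 2's line meets its housing's line; caps all in place. Lowering onto ring 1.

Request:
carry_out --deltas '[[[0, 0.05, 1.2], 0, 0.0], [[0, 0, 1.2], 0, 0.0], [[0, 0, 1], 0, 0.0], [[0, 0, 0.3], 0, 0.0], [[0, 0, 0.2], 0, 0.0], [[0, 0, 0.1], 0, 0.0], [[0, 0, 0], 0, 0.0], [[0, 0, 0], 0, 0.0]]'

```text
clock: 48.57
eef_pos: [482.2, 152.1, 57.2]
eef_rot: [3.141, 0.0, 2.091]
wrist_force: [0.4, 1.1, -2.1]
finger_gap: 15.7
```

Request:
carry_out --deltas '[[[0, 0, 0.1], 0, 0.0], [[0, 0, 0.2], 0, 0.0], [[0, 0, 0.2], 0, 0.0], [[0, 0, 0], 0, 0.0], [[0, 0, 0], 0, 0.0]]'

```text
clock: 48.98
eef_pos: [481.9, 152.1, 51.6]
eef_rot: [-3.141, -0.0, 2.091]
wrist_force: [-0.5, 0.9, -1.4]
finger_gap: 15.6
```

```bash
python3 -c "
from m import *
st()"
```

```text
t 48.98 pos [481.9 152.1  51.6] rot [-3.1413e+00 -1.0000e-04  2.0906e+00] gap 15.6 F [-0.5  0.9 -1.4] M [-0.02  0.01 -0.02] j [ 0.23  0.39  1.79 -0.    0.96 -0.29]
```

Request:
carry_out --deltas '[[[0, 0, 0], 3, 0.0], [[0, 0, 0], 3, 0.0], [[0, 0, 0], 3, 0.0], [[0, 0, 0], 3, 0.0], [[0, 0, 0], 3, 0.0], [[0, 0, 0], 3, 0.0], [[0, 0, 0], 3, 0.0], [[0, 0, 0], 3, 0.0], [[0, 0, 0], 3, 0.0], [[0, 0, 0], 3, 0.0], [[0, 0, 0], 3, 0.0], [[0, 0, 0], 3, 0.0], [[0, 0, 0], 3, 0.0], [[0, 0, 0], 3, 0.0], [[0, 0, 0], 3, 0.0], [[0, 0, 0], 3, 0.0], [[0, 0, 0], 3, 0.0], [[0, 0, 0], 2, 0.0], [[0, 0, 0], 2, 0.0], [[0, 0, 0], 0, 0.0]]'

```text
clock: 50.65
eef_pos: [481.7, 152.1, 51.7]
eef_rot: [-3.141, 0.0, 1.129]
wrist_force: [-2.7, -0.8, -1.4]
finger_gap: 16.1
```

Request:
carry_out --deltas '[[[0, 0, 0], 1, 0.0], [[0, 0, 0], 1, 0.0], [[0, 0, 0], 0, 0.0], [[0, 0, 0], 0, 0.0]]'

```text
clock: 50.98
eef_pos: [481.7, 152.1, 51.7]
eef_rot: [-3.141, 0.0, 1.096]
wrist_force: [-3.9, 0.7, 0.9]
finger_gap: 16.1
```

```bash
python3 -c "
from m import *
st()"
```

```text
t 50.98 pos [481.7 152.1  51.7] rot [-3.1411e+00  3.0000e-04  1.0961e+00] gap 16.1 F [-3.9  0.7  0.9] M [0.11 1.04 0.1 ] j [0.23 0.39 1.79 0.   0.96 0.71]
```

Request:
carry_out --deltas '[[[0, 0, 0], 1, 0.0], [[0, 0, 0], 1, 0.0], [[0, 0, 0], 1, 0.0], [[0, 0, 0], 1, 0.0], [[0, 0, 0], 0, 0.0], [[0, 0, 0], 0, 0.0]]'

```text
clock: 51.48
eef_pos: [481.7, 152.1, 51.7]
eef_rot: [-3.141, 0.0, 1.026]
wrist_force: [-5.7, 1.1, 0.8]
finger_gap: 15.5
```

```bash
python3 -c "
from m import *
st()"
```

```text
t 51.48 pos [481.7 152.1  51.7] rot [-3.1412e+00  5.0000e-04  1.0257e+00] gap 15.5 F [-5.7  1.1  0.8] M [0.08 1.28 0.52] j [ 0.23  0.39  1.79 -0.    0.96  0.78]
```

Request:
carry_out --deltas '[[[0, 0, 0], 1, 0.0], [[0, 0, 0], 1, 0.0], [[0, 0, 0], 0.5, 0.0], [[0, 0, 0], 0, 0.0], [[0, 0, 0], 0, 0.0], [[0, 0, 0], 0, 0.0]]'

```text
clock: 51.98
eef_pos: [481.8, 152.1, 51.7]
eef_rot: [-3.141, 0.001, 0.983]
wrist_force: [-4.9, 0.4, 0.9]
finger_gap: 15.8
```

```bash
python3 -c "
from m import *
st()"
```

```text
t 51.98 pos [481.8 152.1  51.7] rot [-3.1415e+00  6.0000e-04  9.8280e-01] gap 15.8 F [-4.9  0.4  0.9] M [0.07 1.34 1.02] j [ 0.23  0.39  1.79 -0.    0.96  0.82]
```

Request:
carry_out --deltas '[[[0, 0, 0], -2.5, 0.0], [[0, 0, 0], -2.5, 0.0], [[0, 0, 0], -2.0, 0.0], [[0, 0, 0], 0, 0.0], [[0, 0, 0], 0, 0.0], [[0, 0, -0.5], 0, 0.0], [[0, 0, -1], 0, 0.0], [[0, 0, -1.5], 0, 0.0], [[0, 0, -1.5], 0, 0.0], [[0, 0, 0], 0, 0.0], [[0, 0, 0], 0, 0.0]]'

```text
clock: 52.9
eef_pos: [482.5, 152.2, 97.6]
eef_rot: [3.14, -0.001, 1.104]
wrist_force: [-0.7, 0.4, -1.2]
finger_gap: 15.6
```

```bash
python3 -c "
from m import *
st()"
```

```text
t 52.9 pos [482.5 152.2  97.6] rot [ 3.1399e+00 -1.4000e-03  1.1040e+00] gap 15.6 F [-0.7  0.4 -1.2] M [-0.05  0.09  0.01] j [ 0.23  0.32  1.76 -0.    1.05  0.7 ]
```

Request:
carry_out --deltas '[[[-2.0, 0.6, 0], 0, 0.0], [[-2.4, 0.8, 0], 0, 0.0], [[-2.4, 0.8, 0], 0, 0.0], [[-2.4, 0.8, 0], 0, 0.0], [[-2.4, 0.8, 0], 0, 0.0], [[-2.4, 0.8, 0], 0, 0.0], [[-2.4, 0.8, 0], 0, 0.0], [[-2.4, 0.8, 0], 0, 0.0], [[-2.4, 0.8, 0], 0, 0.0], [[-2.4, 0.8, 0], 0, 0.0], [[-2.4, 0.7, 0], 0, 0.0], [[-2.4, 0.7, 0], 0, 0.0], [[-2.4, 0.7, 0], 0, 0.0], [[-2.4, 0.7, 0], 0, 0.0], [[-2.4, 0.7, 0], 0, 0.0], [[-2.4, 0.7, 0], 0, 0.0], [[-2.5, 0.7, 0], 0, 0.0], [[0, 0, 0], 0, 0.0]]'

```text
clock: 54.4
eef_pos: [412.3, -269.9, 96.0]
eef_rot: [-3.141, 0.001, 1.102]
wrist_force: [0.8, -0.3, -2.0]
finger_gap: 15.5
```

Request:
carry_out --deltas '[[[0, 0, 0], 5, 0.0], [[0, 0, 0], 5, 0.0], [[0, 0, 0], 5, 0.0], [[0, 0, 0], 5, 0.0], [[0, 0, 0], 5, 0.0], [[0, 0, 0], 5, 0.0], [[0, 0, 0], 5, 0.0], [[0, 0, 0], 5, 0.0], [[0, 0, 0], 5, 0.0], [[0, 0, 0], 5, 0.0], [[0, 0, 0], 4.3, 0.0], [[0, 0, 0], 0, 0.0], [[0, 0, 0], 0, 0.0]]'

```text
clock: 55.48
eef_pos: [413.2, -266.4, 96.2]
eef_rot: [-3.141, 0.001, 0.159]
wrist_force: [-0.1, 0.0, -1.9]
finger_gap: 15.8
```

```bash
python3 -c "
from m import *
st()
im,_=grab('scene','sc20'); crop(im,'sc20c',260,210,360,310,7)
im,_=grab('top','t20'); crop(im,'t20c',140,160,440,290,2.6)
crop(im,'t20d',230,200,390,290,5)
"
```

```text
t 55.48 pos [ 413.2 -266.4   96.2] rot [-3.141e+00  5.000e-04  1.592e-01] gap 15.8 F [-0.1  0.  -1.9] M [-0.12  0.14 -0.02] j [-0.65  0.3   1.8   0.    1.05  0.76]
```

View pics/sc20c.png

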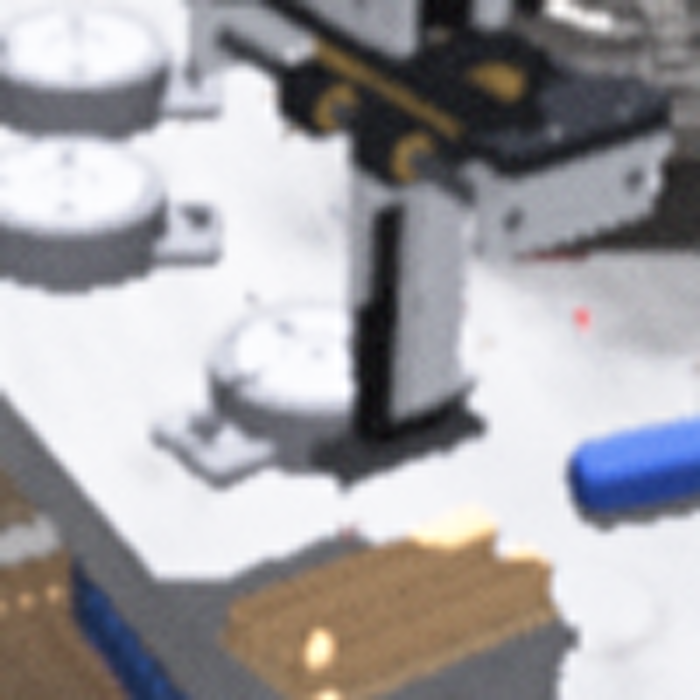

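View pics/t20d.png

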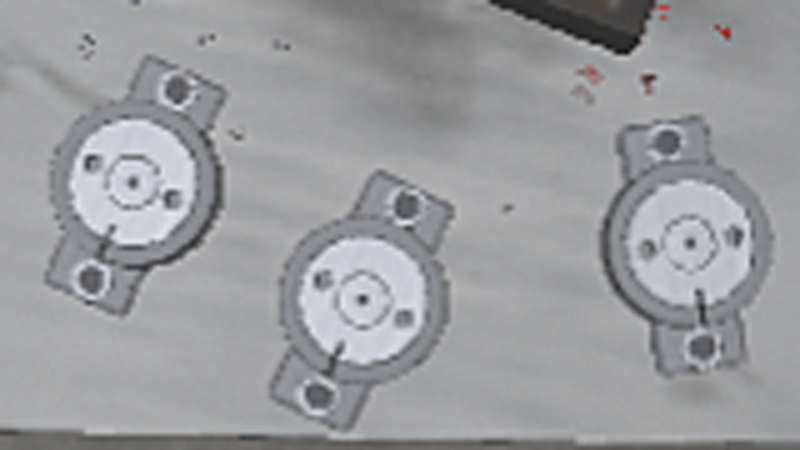

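View pics/t20c.png

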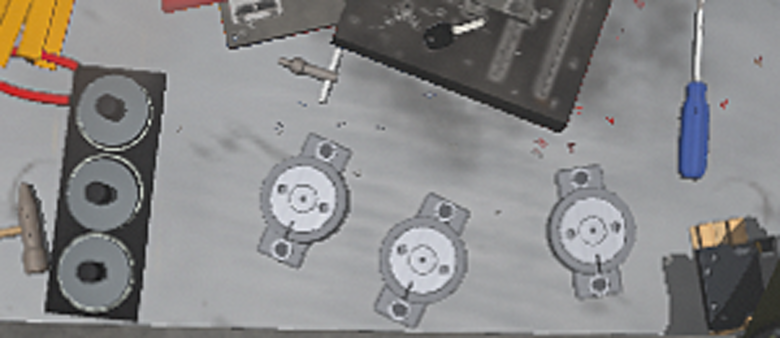

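Run:
```python
from m import *
im=cv2.imread("pics/t20.png")
H={1:[(92,162),(172,199)],2:[(322,279),(404,317)],3:[(648,248),(735,236)]}
B={1:[(265.2,217.4),(248.4,255.9)],2:[(310.8,241.3),(293.3,278.7)],3:[(363.1,228),(370.2,269)]}
for k in H:
    P=onto("top",[dark(im,230+a/5-.4,200+b/5-.4,3) for a,b in H[k]],28); d=P[0]-P[1]
    Q=onto("top",[dark(im,*b,4) for b in B[k]],10); e=Q[0]-Q[1]
    print(k,((np.arctan2(d[1],d[0])-np.arctan2(e[1],e[0]))-np.pi/2).round(3))
```

```text
1 -0.014
2 -0.002
3 -0.016
```

Request:
carry_out --deltas '[[[0.2, 0.1, 0.8], 0, 0.0], [[0, 0, 1], 0, 0.0], [[0, 0, 1], 0, 0.0], [[0, 0, 0.7], 0, 0.0], [[0, 0, 0.4], 0, 0.0], [[0, 0, 0.3], 0, 0.0], [[0, 0, 0], 0, 0.0], [[0, 0, 0], 0, 0.0]]'

```text
clock: 56.25
eef_pos: [415.5, -267.5, 54.8]
eef_rot: [3.142, -0.0, 0.157]
wrist_force: [0.5, -0.3, -2.1]
finger_gap: 15.4
```

```bash
python3 -c "
from m import *
st()
im,_=grab('scene','sc21'); crop(im,'sc21c',280,230,360,310,9)
"
```

```text
t 56.25 pos [ 415.5 -267.5   54.8] rot [ 3.1416 -0.      0.1568] gap 15.4 F [ 0.5 -0.3 -2.1] M [-0.05  0.13  0.03] j [-0.65  0.37  1.82 -0.    0.95  0.77]
```

View pics/sc21c.png

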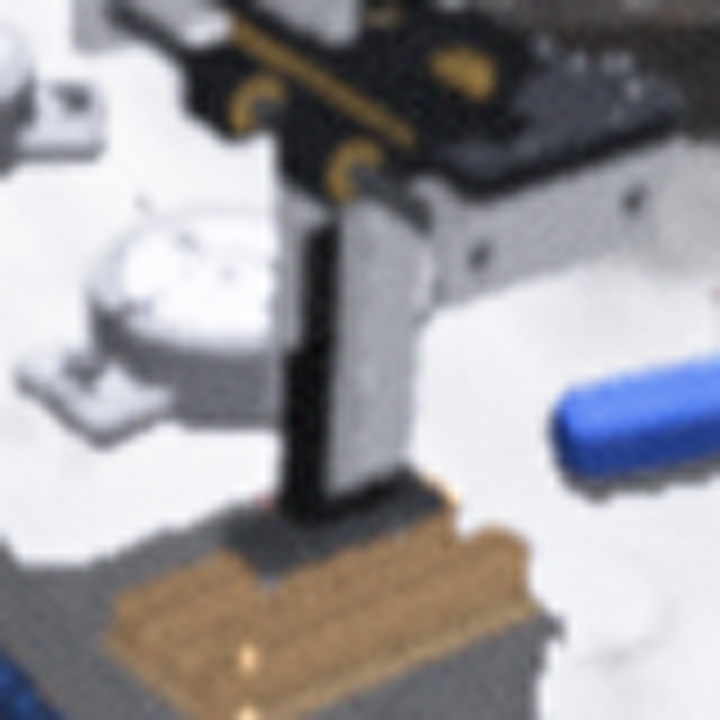

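Request:
carry_out --deltas '[[[0, 0, 0.4], 0, 0.0], [[0, 0, 0.4], 0, 0.0], [[0, 0, 0.3], 0, 0.0], [[0, 0, 0.1], 0, 0.0], [[0, 0, 0], 0, 0.0], [[0, 0, 0], 0, 0.0]]'

```text
clock: 56.8
eef_pos: [415.4, -267.4, 43.0]
eef_rot: [-3.141, 0.0, 0.157]
wrist_force: [-3.1, 2.6, 5.4]
finger_gap: 16.1
```

Seated with 5 N; release and retreat.

Request:
carry_out --deltas '[[[0, 0, 0], 0, 0.2], [[0, 0, 0], 0, 0.4], [[0, 0, 0], 0, 0.4], [[0, 0, 0], 0, 0.4], [[0, 0, 0], 0, 0.4], [[0, 0, -0.5], 0, 0.4], [[0, 0, -1.5], 0, 0.4], [[0, 0, -2], 0, 0.4], [[0, 0, -2], 0, 0.4], [[0, 0, -2], 0, 0.4], [[0, 0, -2], 0, 0.4], [[-2, -1.5, 0], 0, 0.4], [[-2, -1.5, 0], 0, 0.4], [[-2, -1.5, 0], 0, 0.4], [[-2, -1.5, 0], 0, 0.4], [[0, -2, 0], 0, 0.4], [[0, 0, 0], 0, 0.4], [[0, 0, 0], 0, 0.4]]'

```text
clock: 58.3
eef_pos: [324.2, -200.9, 143.4]
eef_rot: [3.141, -0.001, 0.158]
wrist_force: [0.8, -0.1, 0.3]
finger_gap: 37.6
```

```bash
python3 -c "
from m import *
st()
im,_=grab('scene','sc22'); crop(im,'sc22c',190,150,350,310,5)
im,_=grab('top','t22'); crop(im,'t22c',140,160,440,290,2.6)
crop(im,'t22d',150,170,210,290,5)
crop(im,'t22e',395,225,445,290,9)
for n,c in [(1,(140+216/5,160+217/5)),(2,(140+201/5,160+372/5)),(3,(140+183/5,160+525/5))]:
    C,R,k=disc(im,*c); print(n,C.round(1),R.round(1),k)
"
```

```text
t 58.3 pos [ 324.2 -200.9  143.4] rot [ 3.1406e+00 -1.0000e-03  1.5760e-01] gap 37.6 F [ 0.8 -0.1  0.3] M [-0.05  0.15 -0.02] j [-0.65 -0.01  2.04 -0.    1.12  0.76]
1 [564.5 344. ] 38.6 78
2 [485.8 349.6] 38.8 73
3 [406.  355.3] 38.9 86
```

View pics/sc22c.png

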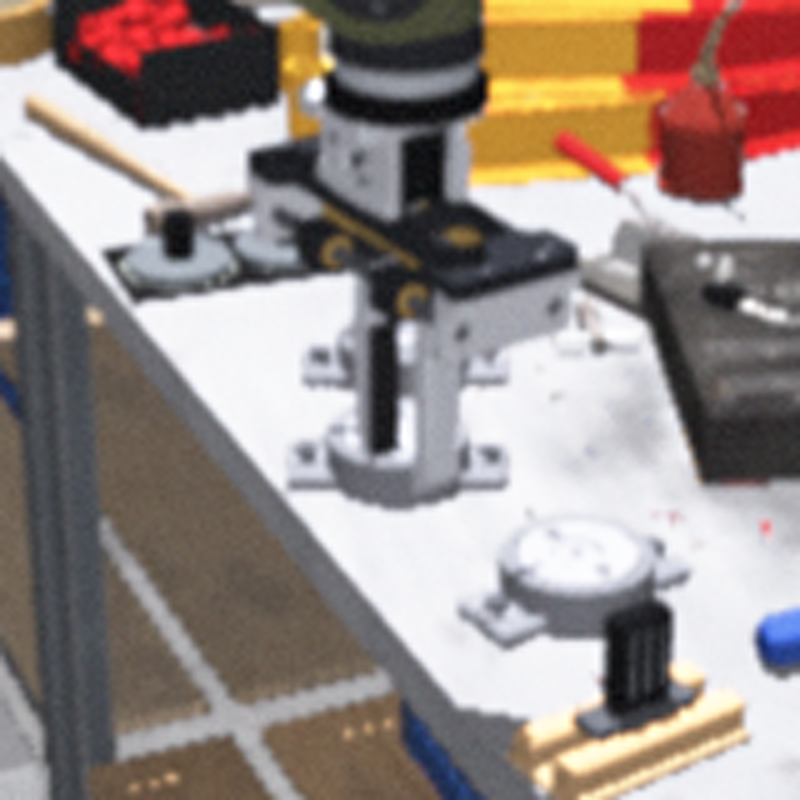

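View pics/t22c.png

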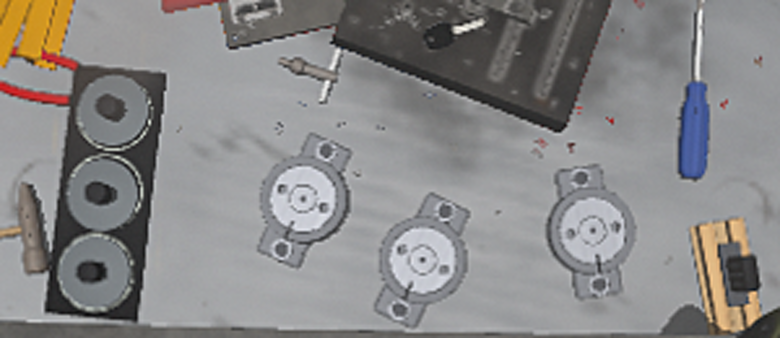

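View pics/t22d.png

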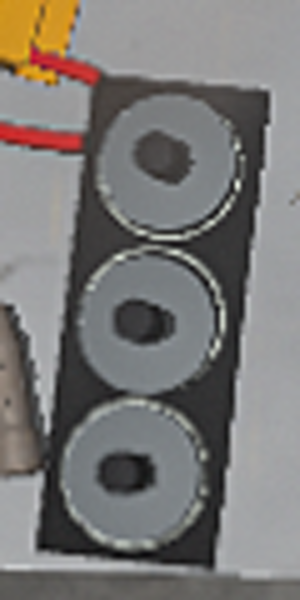

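View pics/t22e.png

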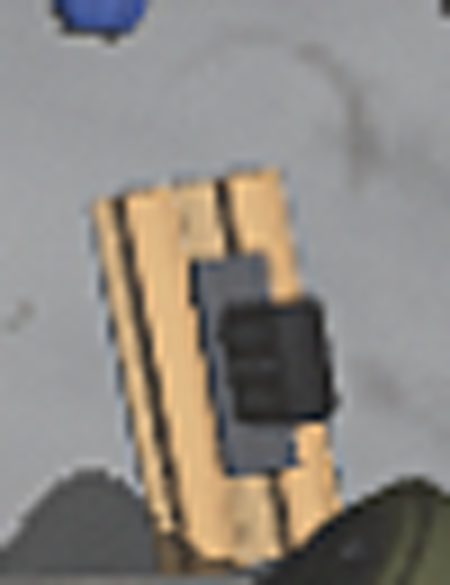

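```bash
python3 -c "
from cell import workorder
print(workorder.sign_off())"
```

```text
the job is handed in; nothing more can be done
None
```

I moved all three caps to their own circles on the mat, turned all three rings to their stops with the spanner, and put the spanner back in its rest. The job was handed in after about 58 s of the 200 s allowed.

- **Caps:** Cap 1 was knocked about 2–3 cm aside partway through. I re-gripped it and put it back before turning any ring. In the final pictures all three caps sit knob up on their circles. Cap 2 is about 3 mm off centre, because the knocked cap probably nudged it, and I left it there. My circle fits on the caps were partly thrown off by the white outlines, so they are good to only about 2 mm.
- **Rings:** Both pins went into each ring's holes. Each ring was turned until the wrist moment rose from about 0.1–0.2 to about 0.9–1.0 N m at the stop. After backing off, the last pictures show the index lines meeting on all three rings, and the hole angles are within 0.016 rad of fully tight.
- **Spanner:** It is in the rest, crossbar on the rails and pins in the slot. It seated at the same height and place it was picked from, and the gripper is clear of everything.
- **Other tools:** The pliers, chuck key and screwdriver look unmoved in the pictures.

**Disagreement with the brief:** the fingertips reach only about as far as the reported TCP, not 22 mm ahead of it. Because of that, my first try at re-gripping cap 1 closed above its knob. I opened the gripper and went lower, with no harm done.

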